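Poke the plugs out of their blocks and gauge them in a row

TASK

Free every metal plug from its white storage block by setting the block down over the upright ejector pin, so that the pin pokes the plug up through the hole underneath, and stand all the plugs upright in a row in the gauge's channel. Slide the gauge's jaw shut until it firmly but not roughly presses the row against the anvil, and leave it shut on them. All four blocks must end standing upright on the rubber mat, and the petri dish, timer and vial stay where they are.

Things in the scene. Friction and masses are not known exactly. Their poses are not given: they have to be found in the camera images.
- mat: black rubber mat, 110 x 280 x 3 mm, fixed, lying flat. Origin: centre of its underside; x across its short side, y along its length.
- ejector: ejector stand, fixed: dark steel base plate 90 x 90 x 8 mm with one upright steel pin in its middle, 12 mm in diameter, rising 24 mm above the plate. Origin: centre of its underside.
- pin_top (a point): centre of the flat top of the ejector pin, 32 mm above the bench.
- gauge: sliding-jaw gauge, fixed: aluminium bed 64 mm wide (x), 210 mm long (its y -117 to +93), its top 10 mm above the bench. Two rails along y, 6 mm high above the bed, 5 mm thick, leave a channel 33 mm wide centred on x = 0. The anvil closes its +y end. Origin: underside, on the channel's middle line, 65 mm from the anvil's face (the fully open jaw's face is 65 mm off the other way).
- anvil: the fixed anvil block at the gauge's +y end, 50 x 14 mm, up to 36 mm above the bench. Origin: at bench height under the middle of its face.
- anvil_face (a point): centre of the anvil's face that looks along -y to the jaw, 22 mm above the bench; axes as the gauge's.
- jaw_face (a point): centre of the jaw's face that looks along +y to the anvil, 22 mm above the bench; axes as the gauge's. The jaw's block is 50 mm wide, 20 mm long (behind the face) and reaches to 36 mm above the bench.
- jaw_grip (a point): point inside the upright black grip tab on the jaw, 64 mm above the bench, 10 mm behind the jaw's face. The tab is 24 mm wide (x), 14 mm thick (y, the sliding direction), and stands from 36 to 81 mm above the bench.
- jaw (a joint): travel of the jaw towards the anvil along the gauge's +y, m. 0: fully open, 130 mm between jaw and anvil; 0.085: 45 mm between them. It slides with about 1.5 N of friction and stays where it is left; it starts partly closed.
- block_1: white plastic storage block, 48 x 48 x 32 mm, loose, 0.15 kg. A round pocket, 31.5 mm wide and 26 mm deep, opens upward; below it an access hole 18 mm wide goes through the 6 mm floor to the underside. Origin: centre of its underside. The four are alike; only some hold a plug.
- plug_1: round solid aluminium plug, 30 mm in diameter, 24 mm high, 0.05 kg, at the start sunk in block_1's pocket, its top 2 mm below the rim. With the block standing on the ejector's base plate the pin holds it 16 mm proud of the rim. Origin: centre of its underside, z up its axis. Absent in some starts (that block is then empty).
- block_2: white plastic storage block, 48 x 48 x 32 mm, loose, 0.15 kg. A round pocket, 31.5 mm wide and 26 mm deep, opens upward; below it an access hole 18 mm wide goes through the 6 mm floor to the underside. Origin: centre of its underside. The four are alike; only some hold a plug.
- plug_2: round solid aluminium plug, 30 mm in diameter, 24 mm high, 0.05 kg, at the start sunk in block_2's pocket, its top 2 mm below the rim. With the block standing on the ejector's base plate the pin holds it 16 mm proud of the rim. Origin: centre of its underside, z up its axis. Absent in some starts (that block is then empty).
- block_3: white plastic storage block, 48 x 48 x 32 mm, loose, 0.15 kg. A round pocket, 31.5 mm wide and 26 mm deep, opens upward; below it an access hole 18 mm wide goes through the 6 mm floor to the underside. Origin: centre of its underside. The four are alike; only some hold a plug.
- plug_3: round solid aluminium plug, 30 mm in diameter, 24 mm high, 0.05 kg, at the start sunk in block_3's pocket, its top 2 mm below the rim. With the block standing on the ejector's base plate the pin holds it 16 mm proud of the rim. Origin: centre of its underside, z up its axis. Absent in some starts (that block is then empty).
- block_4: white plastic storage block, 48 x 48 x 32 mm, loose, 0.15 kg. A round pocket, 31.5 mm wide and 26 mm deep, opens upward; below it an access hole 18 mm wide goes through the 6 mm floor to the underside. Origin: centre of its underside. The four are alike; only some hold a plug.
- plug_4: round solid aluminium plug, 30 mm in diameter, 24 mm high, 0.05 kg, at the start sunk in block_4's pocket, its top 2 mm below the rim. With the block standing on the ejector's base plate the pin holds it 16 mm proud of the rim. Origin: centre of its underside, z up its axis. Absent in some starts (that block is then empty).
- petri_1: a covered petri dish, 61 mm wide, 16 mm high, a bystander; origin at its underside.
- timer: a white bench timer, 64 x 62 x 15 mm, a bystander; origin at its underside.
- drop_vial: a small white vial with a red cap, 24 mm wide, 48 mm high, a bystander; origin at its underside.
Mind the look-alikes: they are no part of the job. Leave any brown look-alike of the block_2 alone.

How it is judged (in metres and radians):
On the way, in this order (a step that is already met when the one before it is completed fails the run):
1. with its block set down over the ejector pin, a plug has been poked up and stands proud of its pocket (((z of plug_1 in the frame of block_1 between 0.016 and 0.032 m and x of plug_1 in the frame of block_1 between -0.004 and 0.004 m and y of plug_1 in the frame of block_1 between -0.004 and 0.004 m and angle between block_1's own z axis and vertical below 0.1 rad and contact force between plug_1 and ejector above 0.1 N and horizontal distance between block_1 and pin_top below 0.006 m) or (z of plug_2 in the frame of block_2 between 0.016 and 0.032 m and x of plug_2 in the frame of block_2 between -0.004 and 0.004 m and y of plug_2 in the frame of block_2 between -0.004 and 0.004 m and angle between block_2's own z axis and vertical below 0.1 rad and contact force between plug_2 and ejector above 0.1 N and horizontal distance between block_2 and pin_top below 0.006 m) or (z of plug_3 in the frame of block_3 between 0.016 and 0.032 m and x of plug_3 in the frame of block_3 between -0.004 and 0.004 m and y of plug_3 in the frame of block_3 between -0.004 and 0.004 m and angle between block_3's own z axis and vertical below 0.1 rad and contact force between plug_3 and ejector above 0.1 N and horizontal distance between block_3 and pin_top below 0.006 m) or (z of plug_4 in the frame of block_4 between 0.016 and 0.032 m and x of plug_4 in the frame of block_4 between -0.004 and 0.004 m and y of plug_4 in the frame of block_4 between -0.004 and 0.004 m and angle between block_4's own z axis and vertical below 0.1 rad and contact force between plug_4 and ejector above 0.1 N and horizontal distance between block_4 and pin_top below 0.006 m))), for 0.2 s.
2. all plugs stand in a row on the gauge's bed and the jaw presses them against the anvil (more than 2 N at both ends of the row) (x of plug_1 in the frame of gauge between -0.004 and 0.004 m and y of plug_1 in the frame of gauge between -0.06 and 0.055 m and z of plug_1 in the frame of gauge between 0.006 and 0.014 m and angle between each of plug_1, plug_2, plug_3, plug_4's own z axis and vertical below 0.15 rad and x of plug_2 in the frame of gauge between -0.004 and 0.004 m and y of plug_2 in the frame of gauge between -0.06 and 0.055 m and z of plug_2 in the frame of gauge between 0.006 and 0.014 m and x of plug_3 in the frame of gauge between -0.004 and 0.004 m and y of plug_3 in the frame of gauge between -0.06 and 0.055 m and z of plug_3 in the frame of gauge between 0.006 and 0.014 m and x of plug_4 in the frame of gauge between -0.004 and 0.004 m and y of plug_4 in the frame of gauge between -0.06 and 0.055 m and z of plug_4 in the frame of gauge between 0.006 and 0.014 m and (contact force between jaw and plug_1 above 2 N or contact force between jaw and plug_2 above 2 N or contact force between jaw and plug_3 above 2 N or contact force between jaw and plug_4 above 2 N) and (contact force between anvil and plug_1 above 2 N or contact force between anvil and plug_2 above 2 N or contact force between anvil and plug_3 above 2 N or contact force between anvil and plug_4 above 2 N)), for 0.2 s.
At the end, for the whole second after the job is handed in: All plugs upright on the gauge bed, within 4 mm of the channel middle line, base on the bed; jaw face and anvil face each within 2.5 mm of touching a plug; all four blocks upright on the mat, centre 5 mm or more inside its edge; all at rest (x of plug_1 in the frame of gauge between -0.004 and 0.004 m and y of plug_1 in the frame of gauge between -0.06 and 0.055 m and z of plug_1 in the frame of gauge between 0.006 and 0.014 m and angle between each of plug_1, plug_2, plug_3, plug_4's own z axis and vertical below 0.15 rad and x of plug_2 in the frame of gauge between -0.004 and 0.004 m and y of plug_2 in the frame of gauge between -0.06 and 0.055 m and z of plug_2 in the frame of gauge between 0.006 and 0.014 m and x of plug_3 in the frame of gauge between -0.004 and 0.004 m and y of plug_3 in the frame of gauge between -0.06 and 0.055 m and z of plug_3 in the frame of gauge between 0.006 and 0.014 m and x of plug_4 in the frame of gauge between -0.004 and 0.004 m and y of plug_4 in the frame of gauge between -0.06 and 0.055 m and z of plug_4 in the frame of gauge between 0.006 and 0.014 m and linear speed of each of plug_1, plug_2, plug_3, plug_4, block_1, block_2, block_3, block_4 below 0.02 m/s and (y of plug_1 in the frame of jaw_face between 0.012 and 0.0175 m or y of plug_2 in the frame of jaw_face between 0.012 and 0.0175 m or y of plug_3 in the frame of jaw_face between 0.012 and 0.0175 m or y of plug_4 in the frame of jaw_face between 0.012 and 0.0175 m) and (y of plug_1 in the frame of anvil_face between -0.0175 and -0.012 m or y of plug_2 in the frame of anvil_face between -0.0175 and -0.012 m or y of plug_3 in the frame of anvil_face between -0.0175 and -0.012 m or y of plug_4 in the frame of anvil_face between -0.0175 and -0.012 m) and x of block_1 in the frame of mat between -0.05 and 0.05 m and y of block_1 in the frame of mat between -0.135 and 0.135 m and z of block_1 in the frame of mat between -0.001 and 0.007 m and angle between each of block_1, block_2, block_3, block_4's own z axis and vertical below 0.08 rad and x of block_2 in the frame of mat between -0.05 and 0.05 m and y of block_2 in the frame of mat between -0.135 and 0.135 m and z of block_2 in the frame of mat between -0.001 and 0.007 m and x of block_3 in the frame of mat between -0.05 and 0.05 m and y of block_3 in the frame of mat between -0.135 and 0.135 m and z of block_3 in the frame of mat between -0.001 and 0.007 m and x of block_4 in the frame of mat between -0.05 and 0.05 m and y of block_4 in the frame of mat between -0.135 and 0.135 m and z of block_4 in the frame of mat between -0.001 and 0.007 m).
It fails at once if the jaw squeezed a plug with more than 60 N (contact force between jaw and plug_1 above 60 N or contact force between jaw and plug_2 above 60 N or contact force between jaw and plug_3 above 60 N or contact force between jaw and plug_4 above 60 N).
It fails at once if a bystander (petri dish, timer, vial) was pushed more than 40 mm away (distance of any of petri_1, timer, drop_vial from where it was at the start of the episode above 0.04 m).
Of plug_1, plug_2, plug_3, plug_4 only 2 to 3 are there at a start; the rules pass over those that are not, and their reading is None.
At some moment in a run one of block_1, block_2, block_3, block_4 may be knocked a few centimetres aside while the robot is not near it.
It also fails if it takes over 210 s, if anything falls off the work surface, if the arm or the gripper's body presses on something with over 40 N, if the wrist force passes 120 N, or if a joint passes its speed limit or range.

ROBOT

A 6-joint arm with a two-finger parallel gripper is mounted at the origin on a cart in front of the work surface, level with it; the furniture and walls round the work are solid. World frame = base frame: x ahead of the robot, y to its left, z up, the work surface at z = 0. Lengths are in m, angles in degrees, forces in N, time in s.
With the tool pointing down it reaches from about 0.275 to 0.875 m from the base axis. Payload 12.5 kg.
Tool frame: the origin (TCP) lies at the very end of the fingers, on their centre line; the grasp point (between the pads) lies 19 mm behind it (pinch_z is the distance from the TCP to the grasp point, in m); z points along the fingers, y is the line along which they close (so a half turn about z gives the same grasp; the last joint's range is limited). The gripper opens to 85 mm and grips with 20 to 120 N. Pads are 22 mm wide; open, the fingers measure 114 mm over their backs; the gripper's body (76 mm by 85 mm) begins 54 mm behind the grasp point. The pads swing forward as they close: fully open they stand 13 mm farther back than shut.
Start: joints at [-78.472, 20.094, 94.641, -0, 65.266, -4.847], TCP at [0.155, -0.528, 0.199] pointing down, gripper open.
Joint ranges: [-157.81, 157.81], [-45, 120.19], [0.68, 151.7], [-89.99, 269.99], [4.06, 180], [-164.3, 164.3]. Speed limits (degrees/s): [127.2, 127.2, 159.86, 180, 180, 180].

INTERFACE

Orientations are given as a 3x3 rotation matrix whose columns are the frame's x, y, z axes.
In Python, from plant import observe, read_camera, camera_info, finish_job, pinch_z gives the robot as it stands.
- The arm moves only by the tool play_rows, never from a script. Its argument "motion" is a list of rows, each a list of 7 numbers: the turn, a rotation vector about the tool's x, y, z in units of 6 degrees (1.0 is 6 degrees), then the shift along the tool's x, y, z in units of 40 mm (1.0 is 40 mm), then the finger opening in mm, from 0 to 85.4. In form: [[wx, wy, wz, tx, ty, tz, hand], ...]. A call has 1 to 12 rows; each row shifts and turns the commanded pose from where the row before left it, along the tool's axes as they then stand; what a row does not reach is not made up. A row lasts 1/10 s, in which the tool goes at most 50 mm and 8.59 degrees, less where a joint would pass 70% of its speed; a pose out of reach is approached as far as the arm can. A call is refused whole if a number of a shift passes 1 or a number of a turn 1, either way. A call with a gripper value outside its range is refused whole. The fingers move at their own pace and stop on an object; "force" is the grip in N (left out, the last holds). Time passes only in rows, so rows that do not move let the fingers close. It gives the time, the measured TCP pose, the force, the opening and the grip force at its end, in the units of the state.
- observe(): the state, without advancing time (a new reading comes with each control period).
- read_camera(name): name is "side" or "top" or "wrist"; returns the picture (384x512x3 uint8, red, green, blue); there is no depth.
- camera_info(name): a dict with "K" (3x3 intrinsics, pixels), "rvec" (rotation vector, rad) and "tvec" (3), from world to camera coordinates, as OpenCV has them. Camera axes: x right, y down, z forward; pixel columns grow to the right and rows downward; lengths in m; the calibration is good to about 2 mm. A picture is of the moment at which its call begins: read the wrist's pose just before it. camera_info takes no time and is no camera call; for the wrist camera it gives the pose at the moment of the call.
- finish_job(): hands the job in; it is judged then, once.
The state is a dict: "clock": time; "q": joint angles; "qvel": joint speeds; "effort": joint torques, N m; "tool_pos": TCP position; "eef_rot": TCP orientation; "wrist_force": force on the tool from outside, world axes, zero at the start; "torque": the same for the moment, N m; "finger_gap": finger opening in m; "finger_force": force on a finger pad.
Only numpy, scipy, OpenCV 4.12 (cv2) and the standard library are available. Lean on these libraries where they do the work, as an engineer would, in place of code of your own. Each camera call takes 0.05 s, during which the arm holds its last target. There are 200 camera calls.

## Working session

There is one attempt and no reset: what is moved stays moved. The work goes in short steps, Python scripts to look and compute and a tool call to move; the robot and the scene stay as the last step left them, time stands still between calls to the robot, and variables do not carry over. Pictures are saved under pics/ and viewed, at most 14 in all, crops included, and the job is handed in when it is done.

Besides the shell and the picture viewer there is one more tool, called after "Request:" by a JSON object that holds its "op" and its "data", one argument or row to a line. play_rows: Moves the arm, as the interface text tells. Its arguments: {"type":"object","properties":{"motion":{"type":"array","items":{"type":"array","items":{"type":"number"}}},"force":{"type":"number"}},"required":["motion"]}

```bash
mkdir -p pics; ls; cat > h.py <<'E'
import numpy as np, cv2
from plant import observe, read_camera, camera_info, finish_job, pinch_z
def cam(n):
    i=camera_info(n); R=cv2.Rodrigues(np.array(i["rvec"],float))[0]; return np.array(i["K"],float),R,np.array(i["tvec"],float).ravel()
def ray(n,uv,z,c=None):
    K,R,t=c or cam(n); o=-R.T@t; d=R.T@np.linalg.inv(K)@np.array([uv[0],uv[1],1.]); return o+d*(z-o[2])/d[2]
def proj(n,p,c=None):
    K,R,t=c or cam(n); q=K@(R@np.array(p,float)+t); return q[:2]/q[2]
def snap(n,f,scale=1.5):
    im=read_camera(n)[:,:,::-1]; cv2.imwrite(f"pics/raw_{f}.png",im); cv2.imwrite(f"pics/{f}.png",cv2.resize(im,None,fx=scale,fy=scale)); return im
E
python3 - <<'E'
from h import *
s=observe();print(s["clock"],s["tool_pos"],np.round(s["eef_rot"],3).tolist(),pinch_z)
for n in("top","side"):
    snap(n,n+"0"); K,R,t=cam(n); print(n,K.tolist(),-R.T@t,R.tolist())
E
```

```text
pics
0.0 [ 0.15501508 -0.5273178   0.19804144] [[0.959, 0.282, -0.0], [0.282, -0.959, 0.001], [0.0, -0.001, -1.0]] 0.0187
top [[410.87814158794, 0.0, 254.87144807655616], [0.0, 410.87814158794, 187.40360227850044], [0.0, 0.0, 1.0]] [0.36841121 0.06493561 0.99098408] [[0.026372160162032476, -0.9996491517181805, 0.002466300368917318], [-0.9779546452901922, -0.026310909684958306, -0.20715319883333616], [0.20714541009571466, 0.003051147435246551, -0.9783054071074158]]
side [[433.8460498900074, 0.0, 256.0739201411415], [0.0, 433.8460498900074, 186.9736120547685], [0.0, 0.0, 1.0]] [ 0.72481152 -0.46446682  0.76998481] [[0.9567466370763471, 0.2905715913360495, -0.014283653297973181], [0.21849252312593107, -0.7500997563900605, -0.6241885715083514], [-0.19208563137612691, 0.5940694452435739, -0.781143139537708]]
```

View pics/top0.png

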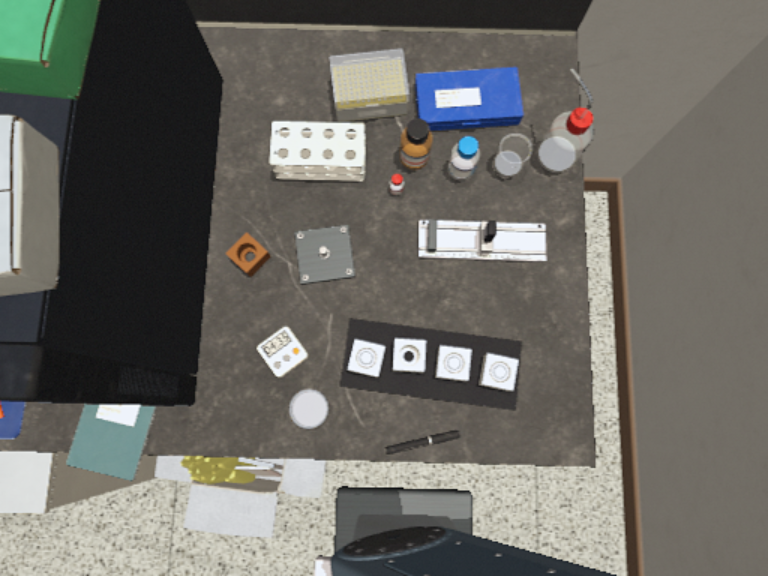

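View pics/side0.png

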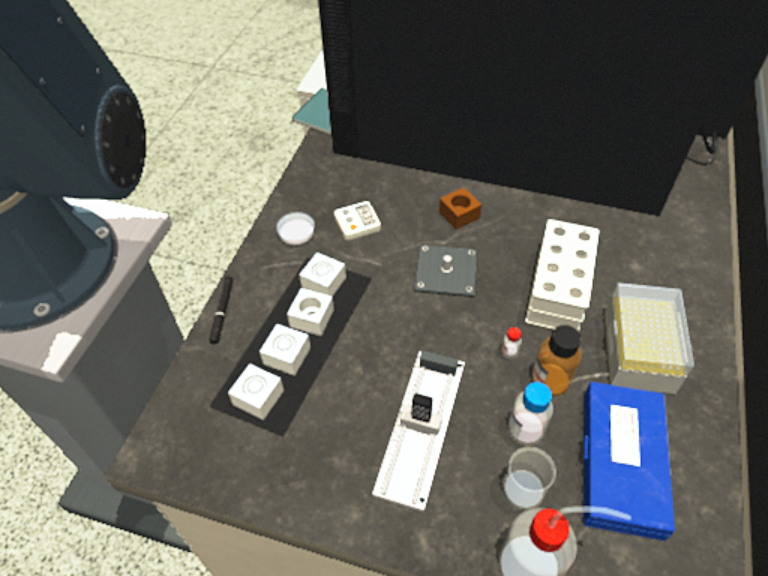

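The top view, in 768-px coordinates, shows the four white blocks on the mat at (366,357), (409,355), (454,363) and (499,371). The second one is empty, since its dark hole shows, so there are three plugs. The ejector pin is at (324,252). The gauge spans (418–546, 220–260), with the anvil at (432,235) and the jaw tab at (489,232).

```bash
cat >> h.py <<'E'
MAT_ROI=(210,205,360,280)
def blocks(im=None):
    "white block tops in the top view -> centre, size, angle in world (z=0.035)"
    if im is None: im=read_camera("top")[:,:,::-1]
    m=(im.min(2)>150).astype(np.uint8); x0,y0,x1,y1=MAT_ROI; k=np.zeros_like(m); k[y0:y1,x0:x1]=m[y0:y1,x0:x1]
    c=cam("top"); out=[]
    for q in cv2.findContours(k,cv2.RETR_EXTERNAL,cv2.CHAIN_APPROX_NONE)[0]:
        if cv2.contourArea(q)<150: continue
        w=np.array([ray("top",p[0],.035,c)[:2]*1000 for p in q],np.float32); r=cv2.minAreaRect(w)
        out.append((np.round(r[0],1),np.round(r[1],1),round(r[2],1)))
    return sorted(out,key=lambda o:-o[0][1])
E
python3 - <<'E'
from h import *
im=cv2.imread("pics/raw_top0.png"); 
for b in blocks(im): print(b)
c=cam("top")
for n,uv,z in [("mat corners",(349/1.5,320/1.5),.003),("",(521/1.5,343/1.5),.003),("",(516/1.5,409/1.5),.003),("",(341/1.5,386/1.5),.003),
 ("ej",(296/1.5,230/1.5),.008),("",(347/1.5,226/1.5),.008),("",(355/1.5,277/1.5),.008),("",(301/1.5,283/1.5),.008),("pin",(323.5/1.5,250.5/1.5),.032)]:
    print(n,np.round(ray("top",uv,z,c)*1000,1))
z=lambda a,f: cv2.imwrite(f,a)
s=cv2.imread("pics/raw_side0.png")
a=cv2.resize(im[135:185,185:370],None,fx=4,fy=4,interpolation=cv2.INTER_CUBIC)
b=cv2.resize(s[225:340,245:430],None,fx=3,fy=3,interpolation=cv2.INTER_CUBIC)
o=np.zeros((200+345,740,3),np.uint8);o[:200]=a;o[200:,:555]=b;z(o,"pics/crop1.png")
E
```

```text
(array([449.9,  90.1]), array([49.8, 48.8]), 78.5)
(array([455.8,  24. ]), array([48.7, 48.8]), 0.7)
(array([445.4, -45.3]), array([50.1, 49. ]), 84.4)
(array([ 433.7, -116.3]), array([50.3, 49.3]), 79.5)
mat corners [511.9 120.2   3. ]
 [ 482.1 -157.2    3. ]
 [ 378.  -147.3    3. ]
 [406.4 128.8   3. ]
ej [659.3 213.4   8. ]
 [668.5 129.1   8. ]
 [582.2 112.7   8. ]
 [569.8 200.3   8. ]
pin [619.2 163.7  32. ]
```

View pics/crop1.png

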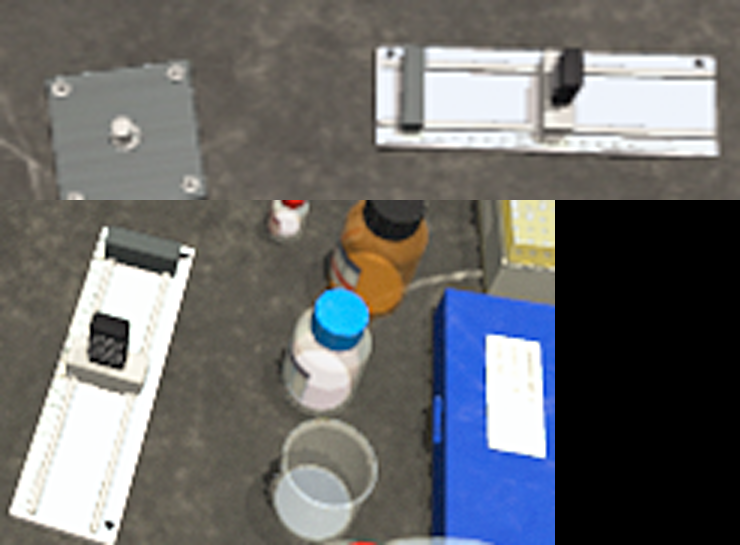

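The crop shows the gauge bed corners and the anvil at the left (+y) end. The jaw tab top is at crop pixel (572,55), and the pin top is at crop pixel (121,124).

```bash
python3 - <<'E'
from h import *
c=cam("top"); f=lambda u,v,z:np.round(ray("top",(185+u/4-.4,135+v/4-.4),z,c)*1000,1)
for n,a in [("gTL",(376,47,.010)),("gTR",(717,57,.010)),("gBR",(718,156,.010)),("gBL",(377,147,.010)),("pin",(121,125,.032)),("tabtop",(572,54,.081)),("anviltopR",(422,47,.036)),("anviltopRb",(421,126,.036)),("jawtopL",(545,52,.036)),("jawtopLb",(541,138,.036))]: print(n,f(*a))
c=cam("side"); g=lambda u,v,z:np.round(ray("side",(245+u/3-.4,225+v/3-.4),z,c)*1000,1)
for n,a in [("g back L",(104,27,.010)),("back R",(195,45,.010)),("front L",(12,312,.010)),("front R",(105,343,.010)),("tab top",(110,123,.081))]: print("side",n,g(*a))
p=(660/1.5,0)
print("pin side",np.round(ray("side",(447.5/1.5,259/1.5),.032,c)*1000,1))
E
```

```text
gTL [682.3  11.6  10. ]
gTR [ 681.6 -200.9   10. ]
gBR [ 618.  -199.7   10. ]
gBL [618.1  10.1  10. ]
pin [622.  165.8  32. ]
tabtop [658.5 -97.8  81. ]
anviltopR [674.8 -14.9  36. ]
anviltopRb [625.2 -14.7  36. ]
jawtopL [673.6 -89.5  36. ]
jawtopLb [619.7 -86.8  36. ]
side g back L [619.7   9.1  10. ]
side back R [682.7  12.6  10. ]
side front L [ 618.9 -198.8   10. ]
side front R [ 676.4 -200.8   10. ]
side tab top [650.2 -98.8  81. ]
pin side [622.1 162.3  32. ]
```

Request:
{"op": "play_rows", "data": {
  "motion": [
    [0,0,0.91,0,0,0,60],
    [0,0,0.91,0,0,0,60],
    [0,0,0.91,0,0,0,60],
    [0,0,0,0.83,-0.72,0,60],
    [0,0,0,0.83,-0.72,0,60],
    [0,0,0,0.83,-0.72,0,60],
    [0,0,0,0.83,-0.72,0,60],
    [0,0,0,0.83,-0.72,0,60],
    [0,0,0,0.83,-0.72,0,60],
    [0,0,0,0.83,-0.72,0,60]
  ]
}}

```text
clock: 1.1
tool_pos: [0.3885, -0.3246, 0.1985]
eef_rot: [[1.0, -0.0, -0.0], [-0.0, -1.0, 0.0], [-0.0, -0.0, -1.0]]
wrist_force: [-0.3, -1.1, -0.5]
finger_gap: 0.0598
finger_force: 0.0
```

Request:
{"op": "play_rows", "data": {
  "motion": [
    [0,0,0,0.83,-0.72,0,60],
    [0,0,0,0.83,-0.72,0,60],
    [0,0,0,0.83,-0.72,0,60],
    [0,0,0,0.83,-0.72,0,60],
    [0,0,0,0.83,-0.72,0,60],
    [0,0,0,0.83,-0.72,0,60],
    [0,0,0,0.6,-0.6,0,60],
    [0,0,0,0,0,0,60],
    [0,0,0,0,0,0,60]
  ]
}}

```text
clock: 2.0
tool_pos: [0.6106, -0.1289, 0.198]
eef_rot: [[1.0, 0.001, -0.001], [0.001, -1.0, 0.0], [-0.001, -0.0, -1.0]]
wrist_force: [-0.0, 0.5, 0.5]
finger_gap: 0.06
finger_force: 0.0
```

```bash
cat >> h.py <<'E'
def go(x,y,z,yaw):
    "tool shift (units) and turn to put the TCP at mm x,y,z with the closing axis at yaw deg"
    s=observe(); R=np.array(s["eef_rot"]); p=np.array(s["tool_pos"])*1000
    cur=np.degrees(np.arctan2(R[1,1],R[0,1])); d=(yaw-cur+180)%360-180
    a=np.radians(yaw); Y=np.array([np.cos(a),np.sin(a),0]); Z=np.array([0,0,-1.]); X=np.cross(Y,Z); D=np.array([x,y,z])-p
    print("t",round(s["clock"],1),"at",np.round(p,1),"yaw",round(cur,2),"tilt",np.round(R[:2,2],4),"turn z units",round(-d/6,2),"then shift units (x,y,z)",np.round([D@X/40,D@Y/40,D@Z/40],3))
E
python3 - <<'E'
from h import *
go(650,-98,198,-90)
snap("wrist","w1"); c=cam("wrist"); print(-c[1].T@c[2], c[0][0,0])
E
```

```text
t 2.0 at [ 610.6 -128.9  198. ] yaw -89.93 tilt [-0.0011  0.0002] turn z units 0.01 then shift units (x,y,z) [ 0.986 -0.772 -0.001]
[ 0.68653087 -0.12955551  0.37264715] 289.7026943107892
```

View pics/w1.png

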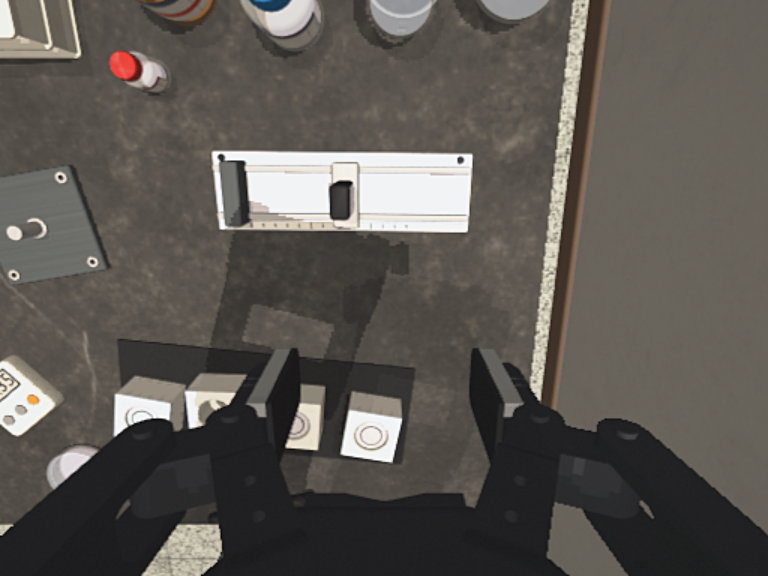

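The wrist view shows the whole gauge: corners at (212,152), (472,154), (467,232) and (220,230), and the tab around (341,200). The pin top is at (14,232).

```bash
python3 - <<'E'
from h import *
c=cam("wrist")
for n,u,v,z in [("TL",212,151,10),("TR",472.5,153.5,10),("BR",467.5,233,10),("BL",220,230.5,10),("rail far in L",248,172,10),("rail far in R",470,174.5,10),("rail near in L",249,214,16),("rail near in R",468,217,16),("tab near edge L",329,219,48),("jaw face far",331,163,36),("jaw far",358,163,36),("anvil far r top",244,161,36),("anvil near r top",247,224,36),("tab topL",331,182,81),("tab topR",351,182,81),("pin",14,232,32)]:
    print(n,np.round(ray("wrist",(u/1.5-.2,v/1.5-.2),z/1000,c)*1000,1))
E
```

```text
TL [684.6   8.3  10. ]
TR [ 682.7 -199.9   10. ]
BR [ 618.4 -199.5   10. ]
BL [620.6   9.   10. ]
rail far in L [668.4 -19.   10. ]
rail far in R [ 666.4 -198.9   10. ]
rail near in L [635.3 -18.5  16. ]
rail near in R [ 632.8 -198.    16. ]
tab near edge L [636.2 -88.   48. ]
jaw face far [676.2 -89.5  36. ]
jaw far [ 676.2 -109.7   36. ]
anvil far r top [677.6 -24.7  36. ]
anvil near r top [630.4 -22.5  36. ]
tab topL [665.6 -94.4  81. ]
tab topR [ 665.6 -107.6   81. ]
pin [623.4 163.9  32. ]
```

Request:
{"op": "play_rows", "data": {
  "motion": [
    [0,0,0,0.5,-0.36,0.3,60],
    [0,0,0,0.5,-0.36,0.7,60],
    [0,0,0,0,0,0.7,60],
    [0,0,0,0,0,0.7,60],
    [0,0,0,0,0,0.7,60],
    [0,0,0,0,0,0.7,60],
    [0,0,0,0,0,0,60],
    [0,0,0,0,0,0,10],
    [0,0,0,0,0,0,10],
    [0,0,0,0,0,0,10],
    [0,0,0,0,0,0,10]
  ],
  "force": 30
}}

```text
clock: 3.15
tool_pos: [0.6517, -0.1007, 0.0486]
eef_rot: [[1.0, -0.0, 0.003], [-0.0, -1.0, -0.0], [0.003, 0.0, -1.0]]
wrist_force: [-0.4, 1.1, 6.5]
finger_gap: 0.0099
finger_force: 3.4
```

```bash
python3 - <<'E'
from h import *
s=read_camera("side")[:,:,::-1]; o=observe(); print(o["finger_gap"],o["finger_force"],o["wrist_force"],o["tool_pos"])
cv2.imwrite("pics/s2.png",cv2.resize(s[200:350,210:400],None,fx=4,fy=4,interpolation=cv2.INTER_CUBIC))
E
```

```text
0.010071812713672605 3.8428875253885053 [-1.48494811  1.08620106  7.39678318] [ 0.65172871 -0.10068744  0.04858844]
```

View pics/s2.png

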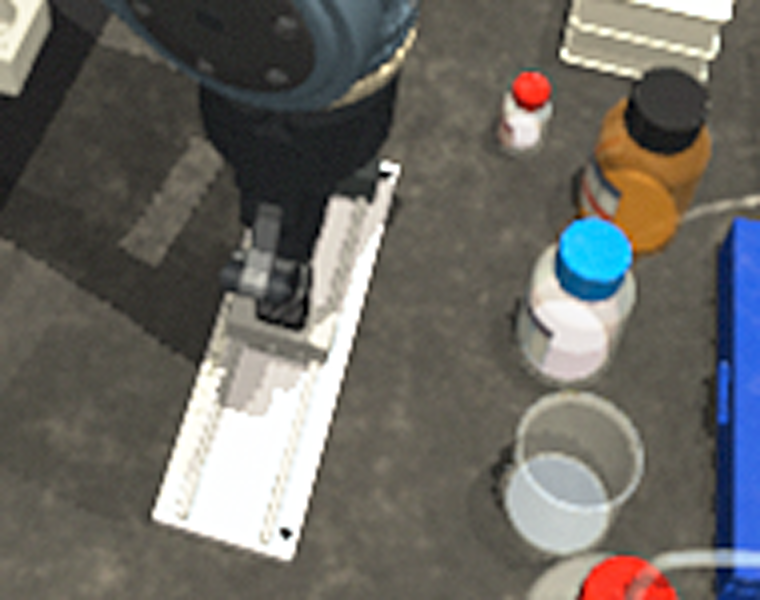

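The fingers seem to be touching the jaw's top. I'll open, raise and close again fully.

Request:
{"op": "play_rows", "data": {
  "motion": [
    [0,0,0,0,0,0,50],
    [0,0,0,0,0,0,50],
    [0,0,0,0,0,0,50],
    [0,0,0,0,0,-0.4,50],
    [0,0,0,0,0,0,50]
  ]
}}

```text
clock: 3.7
tool_pos: [0.652, -0.1008, 0.0652]
eef_rot: [[1.0, -0.0, 0.003], [-0.0, -1.0, -0.001], [0.003, 0.001, -1.0]]
wrist_force: [0.4, -0.6, 1.1]
finger_gap: 0.0499
finger_force: 0.0
```

Request:
{"op": "play_rows", "data": {
  "motion": [
    [0,0,0,0,0,0,0],
    [0,0,0,0,0,0,0],
    [0,0,0,0,0,0,0],
    [0,0,0,0,0,0,0],
    [0,0,0,0,0,0,0]
  ],
  "force": 30
}}

```text
clock: 4.2
tool_pos: [0.6506, -0.1005, 0.0624]
eef_rot: [[1.0, -0.0, -0.0], [-0.0, -1.0, 0.0], [-0.0, -0.0, -1.0]]
wrist_force: [0.3, -0.2, -0.1]
finger_gap: 0.0002
finger_force: 0.0
```

Request:
{"op": "play_rows", "data": {
  "motion": [
    [0,0,0,0,0,0,40],
    [0,0,0,0,0,0,60],
    [0,0,0,0,0,-0.8,60],
    [0,0,0,0,0,-0.8,60],
    [0,0,0,0,0,0,60]
  ]
}}

```text
clock: 4.7
tool_pos: [0.653, -0.101, 0.1312]
eef_rot: [[1.0, -0.0, 0.007], [-0.0, -1.0, -0.002], [0.007, 0.002, -1.0]]
wrist_force: [1.1, 0.1, 0.1]
finger_gap: 0.0603
finger_force: 0.0
```

```bash
python3 - <<'E'
from h import *
go(651,-100,45,-90)
a=read_camera("wrist")[:,:,::-1].copy();s=read_camera("side")[:,:,::-1]
b=cv2.resize(s[200:350,210:400],None,fx=1.6,fy=1.6)
o=np.zeros((384,512+304,3),np.uint8);o[:,:512]=a;o[:240,512:]=b
cv2.imwrite("pics/s3.png",o[:,:800])
E
```

```text
t 4.7 at [ 653.  -101.   131.2] yaw -90.0 tilt [ 0.0071 -0.0016] turn z units -0.0 then shift units (x,y,z) [-0.05  -0.025  2.156]
```

View pics/s3.png

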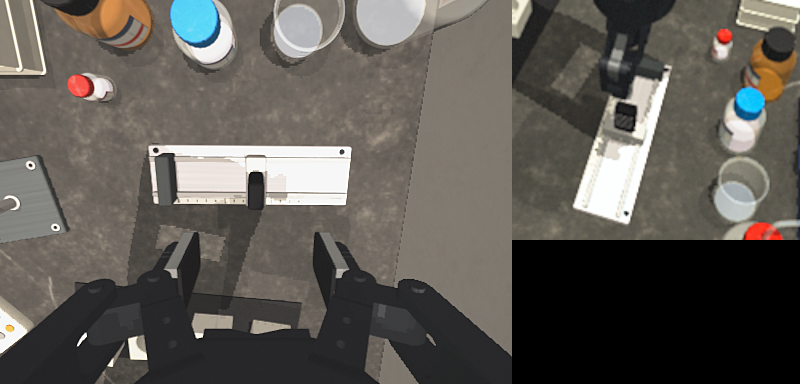

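The tab is at wrist pixel (256,190), midway between the fingers in y. I'll check it against projections.

```bash
python3 - <<'E'
from h import *
c=cam("wrist"); print(-c[1].T@c[2]*1000, c[1][2])
for p in [(.653,-.101,.1312),(.651,-.1,.081),(.651,-.1,.036),(.62,-.2,.01),(.684,-.2,.01)]: print(p,np.round(proj("wrist",p,c),1))
for u,v,z in [(256,176,81),(256,208,36),(150,146,10),(351,147,10),(347,206,10),(155,205,10)]: print(u,v,z,np.round(ray("wrist",(u,v),z/1000,c)*1000,1))
c=cam("side"); print([np.round(proj("side",p,c)) for p in [(.651,-.1,.081),(.651,-.1,.036)]])
E
```

```text
[ 726.88389767 -100.52595532  301.65513774] [-2.93165617e-01 -1.35289707e-04 -9.56061663e-01]
(0.653, -0.101, 0.1312) [256.9 220.7]
(0.651, -0.1, 0.081) [255.5 198.1]
(0.651, -0.1, 0.036) [255.6 182.7]
(0.62, -0.2, 0.01) [349.  203.9]
(0.684, -0.2, 0.01) [355. 144.]
256 176 81 [ 669.3 -100.4   81. ]
256 208 36 [ 625.2 -100.4   36. ]
150 146 10 [682.1   6.4  10. ]
351 147 10 [ 681.  -196.3   10. ]
347 206 10 [ 617.6 -198.1   10. ]
155 205 10 [618.8   7.8  10. ]
[array([282., 266.]), array([281., 278.])]
```

Request:
{"op": "play_rows", "data": {
  "motion": [
    [0,0,0,0,0,0,20],
    [0,0,0,0,0,0,20],
    [0,0,0,0,0,0,20],
    [0,0,0,0,0,0,20]
  ]
}}

```text
clock: 5.2
tool_pos: [0.6505, -0.1005, 0.126]
eef_rot: [[1.0, -0.0, -0.001], [-0.0, -1.0, 0.0], [-0.001, -0.0, -1.0]]
wrist_force: [0.4, 0.2, 0.1]
finger_gap: 0.0198
finger_force: 0.0
```

```bash
python3 - <<'E'
from h import *
p=np.array(observe()["tool_pos"]); print(p)
a=read_camera("wrist")[:,:,::-1].copy();s=read_camera("side")[:,:,::-1].copy()
for im,n in((a,"wrist"),(s,"side")):
    for dz,col in((0,(0,0,255)),(.019,(0,255,0)),(.04,(255,0,0))):
        q=proj(n,p+[0,0,dz]); print(n,dz,q); cv2.circle(im,tuple(int(round(v)) for v in q),1,col,-1)
o=np.zeros((600,800,3),np.uint8)
o[:,:400]=cv2.resize(a[170:320,206:306],None,fx=4,fy=4);o[:,400:]=cv2.resize(s[180:330,230:330],None,fx=4,fy=4)
cv2.imwrite("pics/s4.png",o)
E
```

```text
[ 0.6505308  -0.10048179  0.12604364]
wrist 0 [256.12426816 221.11227948]
wrist 0.019 [256.11856175 234.04634805]
wrist 0.04 [256.11066149 251.95292681]
side 0 [282.03551872 253.6233567 ]
side 0.019 [282.40783683 247.84039478]
side 0.04 [282.83765552 241.16431579]
```

View pics/s4.png

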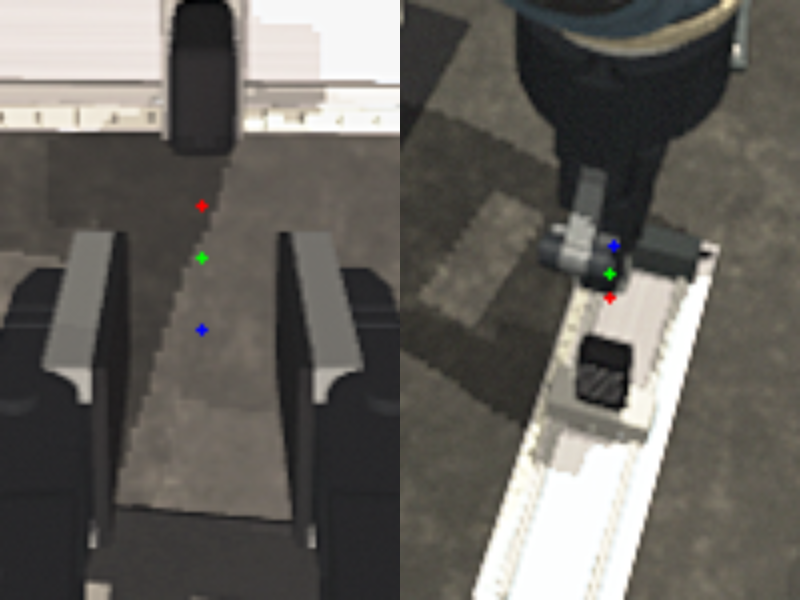

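```bash
python3 - <<'E'
from h import *
p=np.array(observe()["tool_pos"]); c=cam("wrist")
for dx in(.011,-.011,0):
  for dz in (0,.01,.02,.03):
    print(dx,dz,[np.round(proj("wrist",p+[dx,dy,dz],c),1) for dy in(.01,-.01)])
print("obs tip front inner L",206+112/4,170+232/4,"R",206+292/4,"back inner L",206+128/4,"R",206+277/4)
E
```

```text
0.011 0 [array([240.5, 205.3]), array([271.7, 205.3])]
0.011 0.01 [array([239.7, 211.1]), array([272.5, 211.1])]
0.011 0.02 [array([238.7, 217.5]), array([273.5, 217.5])]
0.011 0.03 [array([237.7, 224.7]), array([274.5, 224.7])]
-0.011 0 [array([241.1, 236.4]), array([271.2, 236.4])]
-0.011 0.01 [array([240.3, 243.6]), array([272. , 243.6])]
-0.011 0.02 [array([239.4, 251.5]), array([272.8, 251.5])]
-0.011 0.03 [array([238.4, 260.4]), array([273.8, 260.4])]
0 0 [array([240.8, 221.1]), array([271.4, 221.1])]
0 0.01 [array([240. , 227.6]), array([272.2, 227.6])]
0 0.02 [array([239.1, 234.8]), array([273.1, 234.8])]
0 0.03 [array([238.1, 242.9]), array([274.1, 242.9])]
obs tip front inner L 234.0 228.0 R 279.0 back inner L 238.0 R 275.25
```

The pads' apparent spacing and row, and the two failed pinches, all put the real fingertips about 33 mm above the reported TCP. I'll go lower, checking the force.

Request:
{"op": "play_rows", "data": {
  "motion": [
    [0,0,0,0,0,0,50],
    [0,0,0,0,0,0,50],
    [0,0,0,0,0,0.6,50],
    [0,0,0,0,0,0.6,50],
    [0,0,0,0,0,0.6,50],
    [0,0,0,0,0,0.4,50],
    [0,0,0,0,0,0.3,50],
    [0,0,0,0,0,0,50],
    [0,0,0,0,0,0,50]
  ]
}}

```text
clock: 6.2
tool_pos: [0.6512, -0.1006, 0.0273]
eef_rot: [[1.0, -0.0, 0.001], [-0.0, -1.0, -0.0], [0.001, 0.0, -1.0]]
wrist_force: [0.8, -0.3, 0.4]
finger_gap: 0.0501
finger_force: 0.0
```

Request:
{"op": "play_rows", "data": {
  "motion": [
    [0,0,0,0,0,0,5],
    [0,0,0,0,0,0,5],
    [0,0,0,0,0,0,5],
    [0,0,0,0,0,0,5],
    [0,0,0,0,0,0,5]
  ],
  "force": 30
}}

```text
clock: 6.7
tool_pos: [0.6511, -0.1006, 0.0275]
eef_rot: [[1.0, -0.0, 0.001], [-0.0, -1.0, -0.0], [0.001, 0.0, -1.0]]
wrist_force: [-1.5, 0.4, 6.5]
finger_gap: 0.0132
finger_force: 31.4
```

Request:
{"op": "play_rows", "data": {
  "motion": [
    [0,0,0,0,0.2,0,5],
    [0,0,0,0,0.2,0,5],
    [0,0,0,0,0.2,0,5],
    [0,0,0,0,0.2,0,5],
    [0,0,0,0,0.2,0,5],
    [0,0,0,0,0.2,0,5],
    [0,0,0,0,0.1,0,5],
    [0,0,0,0,0,0,5],
    [0,0,0,0,0,0,5]
  ]
}}

```text
clock: 7.6
tool_pos: [0.6507, -0.1531, 0.0275]
eef_rot: [[1.0, -0.001, 0.0], [-0.001, -1.0, -0.0], [0.0, 0.0, -1.0]]
wrist_force: [-4.4, -1.3, 7.6]
finger_gap: 0.0132
finger_force: 31.7
```

Request:
{"op": "play_rows", "data": {
  "motion": [
    [0,0,0,0,0,0,40],
    [0,0,0,0,0,0,40],
    [0,0,0,0,0,-0.9,60],
    [0,0,0,0,0,-0.9,70],
    [0,0,-1,0,0,0,70],
    [0,0,-1,0,0,0,70],
    [0,0,-1,0,0,0,70],
    [0,0,-1,0,0,0,70],
    [0,0,-1,0,0,0,70],
    [0,0,-1,0,0,0,70],
    [0,0,-1,0,0,0,70],
    [0,0,-1,0,0,0,70]
  ]
}}

```text
clock: 8.8
tool_pos: [0.6507, -0.1524, 0.0984]
eef_rot: [[0.666, 0.746, -0.0], [0.746, -0.666, 0.0], [-0.0, -0.0, -1.0]]
wrist_force: [0.2, 0.1, -0.8]
finger_gap: 0.0702
finger_force: 0.0
```

Request:
{"op": "play_rows", "data": {
  "motion": [
    [0,0,-1,0,0,0,70],
    [0,0,-1,0,0,0,70],
    [0,0,-1,0,0,0,70],
    [0,0,-1,0,0,0,70],
    [0,0,-1,0,0,0,70],
    [0,0,-0.08,0,0,0,70],
    [0,0,0,0,0,0,70]
  ]
}}

```text
clock: 9.5
tool_pos: [0.6507, -0.1524, 0.0985]
eef_rot: [[0.202, 0.979, -0.0], [0.979, -0.202, 0.0], [0.0, -0.0, -1.0]]
wrist_force: [-0.2, -0.4, 0.3]
finger_gap: 0.0701
finger_force: 0.0
```

```bash
python3 - <<'E'
from h import *
go(450,90,100,-11.5)
im=read_camera("top")[:,:,::-1]
for b in blocks(im): print(b)
c=cam("top");print([np.round(proj("top",(x,-.09,.036),c)) for x in(.625,.675)])
E
```

```text
t 9.5 at [ 650.7 -152.4   98.5] yaw -11.66 tilt [-0.0001  0.0001] turn z units -0.03 then shift units (x,y,z) [ 4.938 -6.125 -0.038]
(array([460.9,  23.7]), array([50.4, 40. ]), 83.4)
(array([445.5, -45. ]), array([49.4, 48.4]), 84.4)
[array([321., 167.]), array([321., 147.])]
```

Request:
{"op": "play_rows", "data": {
  "motion": [
    [0,0,0,0.617,-0.766,0,70],
    [0,0,0,0.617,-0.766,0,70],
    [0,0,0,0.617,-0.766,0,70],
    [0,0,0,0.617,-0.766,0,70],
    [0,0,0,0.617,-0.766,0,70],
    [0,0,0,0.617,-0.766,0,70],
    [0,0,0,0.617,-0.766,0.2,70],
    [0,0,0,0.617,-0.766,0.5,70],
    [0,0,0,0,0,0,70],
    [0,0,0,0,0,0,70]
  ]
}}

```text
clock: 10.55
tool_pos: [0.45, 0.0903, 0.0707]
eef_rot: [[0.2, 0.98, 0.0], [0.98, -0.2, -0.0], [-0.0, 0.0, -1.0]]
wrist_force: [-0.4, 0.2, 0.1]
finger_gap: 0.0701
finger_force: 0.0
```

```bash
cat >> h.py <<'E'
def wblocks(z=.035,thr=150,im=None):
    "bright blobs in the wrist view -> world rect at height z (edge blobs skipped)"
    c=cam("wrist")
    if im is None: im=read_camera("wrist")[:,:,::-1]
    m=(im.min(2)>thr).astype(np.uint8)
    for q in cv2.findContours(m,cv2.RETR_EXTERNAL,cv2.CHAIN_APPROX_NONE)[0]:
        if cv2.contourArea(q)<400: continue
        w=np.array([ray("wrist",p[0],z,c)[:2]*1000 for p in q],np.float32); r=cv2.minAreaRect(w)
        print("px",q.mean((0,1)).round(),np.round(r[0],1),np.round(r[1],1),round(r[2],1))
E
python3 - <<'E'
from h import *
go(450,90,-28,-11.5)
im=snap("wrist","w5"); wblocks(im=im)
E
```

```text
t 10.6 at [450.   90.3  70.7] yaw -11.53 tilt [ 0.0001 -0.0001] turn z units -0.0 then shift units (x,y,z) [-0.008  0.003  2.467]
px [281. 324.] [449.9 -28.1] [14.6 48.5] 85.3
px [494. 302.] [633.4 -47.9] [29.7 84.6] 0.1
px [280. 272.] [458.8  23.6] [48.9 48.7] 87.9
px [476. 257.] [625.7  -8.5] [41.1 71.7] 0.0
px [257. 199.] [452.8  90.1] [48.1 47.6] 78.1
px [133. 105.] [381.4 176.4] [54.3 53.9] 12.0
px [252.   7.] [477.  221.3] [16.4 23.3] 38.2
px [234.  26.] [461.7 218.3] [55.5 54.1] 38.5
px [19. 95.] [314.6 191.3] [119.3  46.2] 63.9
```

View pics/w5.png

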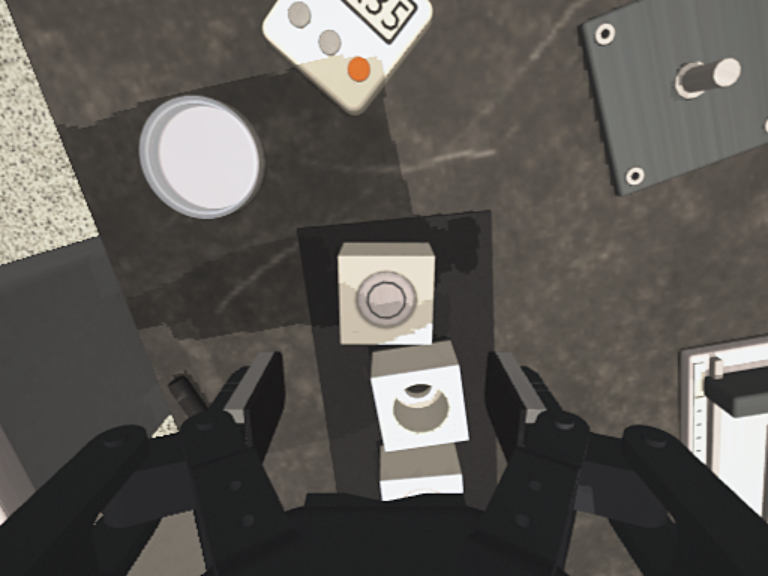

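Request:
{"op": "play_rows", "data": {
  "motion": [
    [0,0,0,0,0.04,0.6,70],
    [0,0,0,0,0,0.6,70],
    [0,0,0,0,0,0.5,70],
    [0,0,0,0,0,0.4,70],
    [0,0,0,0,0,0.27,70],
    [0,0,0,0,0,0.1,70],
    [0,0,0,0,0,0,70],
    [0,0,0,0,0,0,40],
    [0,0,0,0,0,0,40],
    [0,0,0,0,0,0,40],
    [0,0,0,0,0,0,40]
  ],
  "force": 40
}}

```text
clock: 11.7
tool_pos: [0.4521, 0.0896, -0.0274]
eef_rot: [[0.2, 0.98, 0.001], [0.98, -0.2, 0.0], [0.0, 0.001, -1.0]]
wrist_force: [-1.5, -1.8, 6.8]
finger_gap: 0.0473
finger_force: 42.2
```

Request:
{"op": "play_rows", "data": {
  "motion": [
    [0,0,0,0,0,-0.2,40],
    [0,0,0,0,0,-0.7,40],
    [0,0,0,0,0,-0.9,40],
    [0,0,0,0,0,-0.6,40],
    [0,0,0,0.18,0.75,0,40],
    [0,0,0,0.18,0.75,0,40],
    [0,0,0,0.18,0.75,0,40],
    [0,0,0,0.18,0.75,0,40],
    [0,0,0,0.18,0.8,0,40],
    [0,0,0,0,0,0,40],
    [0,0,0,0,0,0,40]
  ]
}}

```text
clock: 12.8
tool_pos: [0.6074, 0.0945, 0.0678]
eef_rot: [[0.2, 0.98, -0.001], [0.98, -0.2, -0.0], [-0.0, -0.001, -1.0]]
wrist_force: [-0.5, 0.3, -2.5]
finger_gap: 0.0476
finger_force: 42.6
```

```bash
python3 - <<'E'
from h import *
go(622,164,60,-11.5)
im=snap("wrist","w6"); 
c=cam("wrist");print(proj("wrist",(.622,.164,.032),c))
g=im.astype(int)
q=proj("wrist",(.622,.164,.032),c).round().astype(int)
x0,y0=q[0]-60,max(q[1]-60,0); cv2.imwrite("pics/w6c.png",cv2.resize(im[y0:y0+120,x0:x0+120],None,fx=4,fy=4)); print(x0,y0)
wblocks(z=.1,im=im)
E
```

```text
t 12.8 at [607.4  94.5  67.8] yaw -11.53 tilt [-0.0007 -0.    ] turn z units -0.0 then shift units (x,y,z) [1.776 0.011 0.195]
[255.98770588 105.33345281]
196 45
px [129. 371.] [512.5  22.2] [31.1 15.6] 41.3
px [260. 272.] [605.1  72.1] [68.8 63.2] 78.5
px [28. 46.] [528.5 209.2] [11.2 26.1] 38.3
px [31. 58.] [522.2 203.2] [37.8 36.9] 38.5
px [497.  82.] [733.5 153. ] [14.4 70.5] 1.3
```

View pics/w6.png

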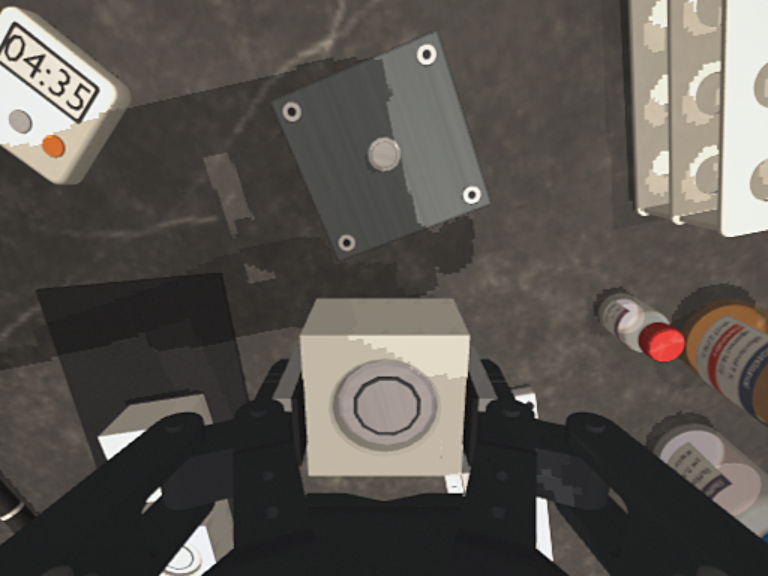

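The pin top is at (384,155) in the 1.5x view. The held block's top face spans rows 335–475 and columns 303–468.

```bash
python3 - <<'E'
from h import *
c=cam("wrist"); s=observe(); p=np.array(s["tool_pos"]); R=np.array(s["eef_rot"])
q=ray("wrist",(384/1.5-.2,154.5/1.5-.2),.032,c); print("pin",q*1000,"in tool",R.T@(q-p)*1000)
for u,v in [(303,335),(469,335),(467,475),(308,475)]:
    w=ray("wrist",(u/1.5-.2,v/1.5-.2),.130,c); print(np.round(R.T@(w-p)*1000,1))
im=cv2.imread("pics/raw_w6.png"); 
E
```

```text
pin [622.21126796 165.6882396   32.        ] in tool [72.79893157  0.87842959 35.75166106]
[ 25.3 -21.7 -62.2]
[ 25.3  24.9 -62.3]
[-22.3  27.  -62.3]
[-22.4 -22.8 -62.2]
```

Request:
{"op": "play_rows", "data": {
  "motion": [
    [0,0,0,0.6,-0.02,0,40],
    [0,0,0,0.6,0,0,40],
    [0,0,0,0.58,0,0,40],
    [0,0,0,0,0,0.5,40],
    [0,0,0,0,0,0.5,40],
    [0,0,0,0,0,0.2,40],
    [0,0,0,0,0,0,40],
    [0,0,0,0,0,0.25,40],
    [0,0,0,0,0,0.1,40],
    [0,0,0,0,0,0,40]
  ]
}}

```text
clock: 13.85
tool_pos: [0.6208, 0.1643, 0.0055]
eef_rot: [[0.2, 0.98, -0.001], [0.98, -0.2, -0.0], [-0.0, -0.001, -1.0]]
wrist_force: [-1.0, 0.5, -1.2]
finger_gap: 0.0473
finger_force: 42.6
```

Request:
{"op": "play_rows", "data": {
  "motion": [
    [0,0,0,0,0,0.1,40],
    [0,0,0,0,0,0.1,40],
    [0,0,0,0,0,0,40]
  ]
}}

```text
clock: 14.15
tool_pos: [0.6208, 0.1644, -0.0028]
eef_rot: [[0.2, 0.98, -0.001], [0.98, -0.2, -0.0], [-0.0, -0.001, -1.0]]
wrist_force: [0.3, -0.4, -1.9]
finger_gap: 0.0475
finger_force: 42.6
```

Request:
{"op": "play_rows", "data": {
  "motion": [
    [0,0,0,0,0,0.1,40],
    [0,0,0,0,0,0.1,40],
    [0,0,0,0,0,0,40]
  ]
}}

```text
clock: 14.45
tool_pos: [0.6208, 0.1644, -0.0108]
eef_rot: [[0.2, 0.98, -0.001], [0.98, -0.2, -0.0], [-0.0, -0.001, -1.0]]
wrist_force: [0.4, -0.5, -1.3]
finger_gap: 0.0476
finger_force: 42.6
```

Weight has dropped from 2.5 N to about 1.3 N, so the plug is riding on the pin. I'll continue down to the plate.

Request:
{"op": "play_rows", "data": {
  "motion": [
    [0,0,0,0,0,0.1,40],
    [0,0,0,0,0,0.1,40],
    [0,0,0,0,0,0.06,40],
    [0,0,0,0,0,0,40]
  ]
}}

```text
clock: 14.85
tool_pos: [0.6209, 0.1644, -0.0211]
eef_rot: [[0.2, 0.98, -0.001], [0.98, -0.2, -0.0], [-0.0, -0.001, -1.0]]
wrist_force: [-0.2, 0.2, -1.0]
finger_gap: 0.0474
finger_force: 42.6
```

Request:
{"op": "play_rows", "data": {
  "motion": [
    [0,0,0,0,0,0.04,40],
    [0,0,0,0,0,0.02,40],
    [0,0,0,0,0,0,40]
  ]
}}

```text
clock: 15.15
tool_pos: [0.6213, 0.1645, -0.0223]
eef_rot: [[0.2, 0.98, 0.0], [0.98, -0.2, 0.0], [0.0, 0.0, -1.0]]
wrist_force: [-3.0, -0.1, 3.7]
finger_gap: 0.0474
finger_force: 43.3
```

Request:
{"op": "play_rows", "data": {
  "motion": [
    [0,0,0,0,0,0,60],
    [0,0,0,0,0,0,60],
    [0,0,0,0,0,0,60],
    [0,0,0,0,0,-0.4,60],
    [0,0,0,0,0,-0.42,60],
    [0,0,0,0,0,0,60],
    [0,0,0,0,0,0,20],
    [0,0,0,0,0,0,20],
    [0,0,0,0,0,0,20],
    [0,0,0,0,0,0,20]
  ],
  "force": 30
}}

```text
clock: 16.15
tool_pos: [0.6209, 0.1644, 0.0098]
eef_rot: [[0.2, 0.98, -0.001], [0.98, -0.2, -0.0], [-0.0, -0.001, -1.0]]
wrist_force: [-2.6, -1.0, 4.7]
finger_gap: 0.0286
finger_force: 29.3
```

```bash
python3 - <<'E'
from h import *
go(622,164,10,-11.5)
a=read_camera("wrist")[:,:,::-1];s=read_camera("side")[:,:,::-1]
o=np.zeros((384,812,3),np.uint8);o[:,:512]=a;o[:,512:]=cv2.resize(s[120:248,250:350],None,fx=3,fy=3)
cv2.imwrite("pics/s7.png",o[:,:800])
E
```

```text
t 16.1 at [620.9 164.4   9.8] yaw -11.53 tilt [-0.0006 -0.0001] turn z units -0.0 then shift units (x,y,z) [-0.005  0.029 -0.006]
```

View pics/s7.png

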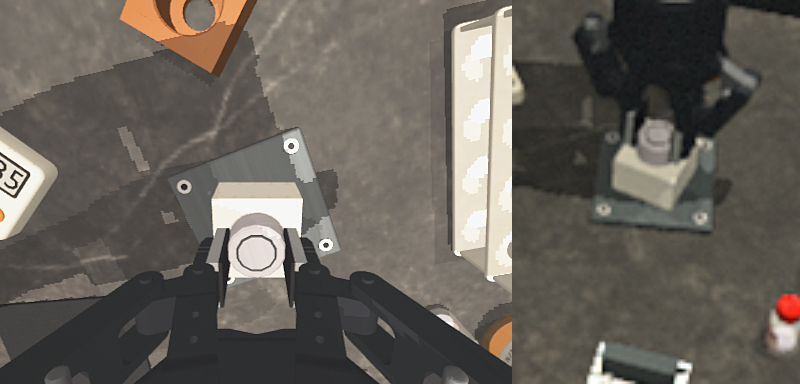

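Request:
{"op": "play_rows", "data": {
  "motion": [
    [0,0,0,0,0,-0.3,20],
    [0,0,0,0,0,-0.6,20],
    [0,0,0,0,0,-0.6,20],
    [0,0,-0.94,0,0,0,20],
    [0,0,-0.93,0,0,0,20],
    [0,0,0,-0.9,0.1,0,20],
    [0,0,0,-0.9,0.13,0,20],
    [0,0,0,-0.9,0.13,0,20],
    [0,0,0,-0.9,0.13,0,20],
    [0,0,0,-0.9,0.13,0,20],
    [0,0,0,-0.9,0.13,0,20]
  ]
}}

```text
clock: 17.35
tool_pos: [0.6499, -0.0532, 0.0702]
eef_rot: [[0.005, 1.0, -0.0], [1.0, -0.005, 0.0], [0.0, -0.0, -1.0]]
wrist_force: [0.3, 0.0, 0.3]
finger_gap: 0.0285
finger_force: 29.8
```

Request:
{"op": "play_rows", "data": {
  "motion": [
    [0,0,0,-0.9,0,0,20],
    [0,0,0,-0.55,0,0,20],
    [0,0,0,0,0,0,20],
    [0,0,0,0,0,0,20]
  ]
}}

```text
clock: 17.75
tool_pos: [0.6495, -0.1097, 0.0699]
eef_rot: [[0.006, 1.0, -0.0], [1.0, -0.006, 0.0], [0.0, -0.0, -1.0]]
wrist_force: [0.4, 0.5, -1.1]
finger_gap: 0.0283
finger_force: 29.8
```

```bash
python3 - <<'E'
from h import *
go(651,-36,70,-0.3)
im=snap("wrist","w8"); c=cam("wrist")
print([np.round(1.5*proj("wrist",p,c)) for p in [(.651,-.018,.036),(.6345,-.05,.010),(.6675,-.05,.010)]])
E
```

```text
t 17.8 at [ 649.5 -109.7   69.9] yaw -0.35 tilt [-0.0003  0.0003] turn z units -0.01 then shift units (x,y,z) [ 1.842e+00  2.800e-02 -1.000e-03]
[array([384., 111.]), array([353., 181.]), array([416., 180.])]
```

View pics/w8.png

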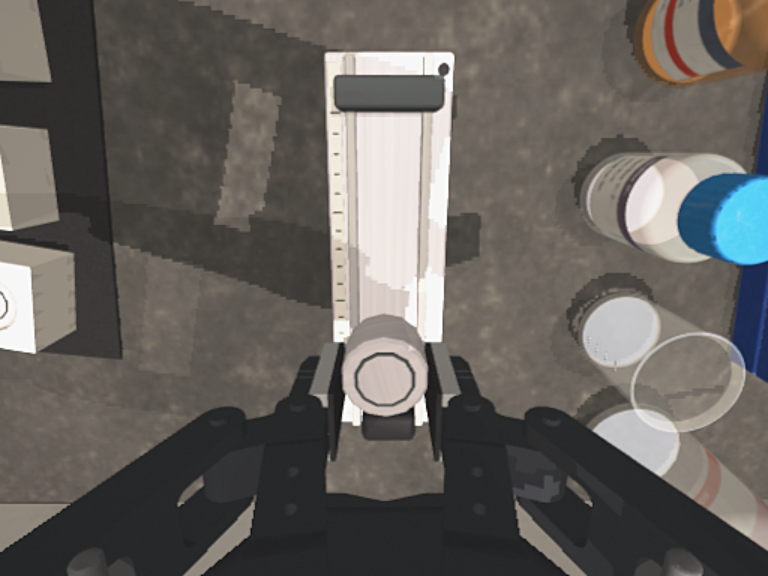

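The channel's inner walls are at columns about 357 and 421 in row 181, the anvil spans 334–443, and the held plug's top is centred at (385,380).

```bash
python3 - <<'E'
from h import *
c=cam("wrist"); s=observe(); p=np.array(s["tool_pos"]); R=np.array(s["eef_rot"])
f=lambda u,v,z: np.round(R.T@(ray("wrist",(u/1.5-.2,v/1.5-.2),z,c)-p)*1000,1)
print("plug top",f(385,380,.116),f(342,380,.116),f(428,380,.116))
print("anvil L,R top front",f(334,110,.036),f(443,110,.036)); print("bed corners",f(325,53,.010),f(454,53,.010))
im=cv2.imread("pics/raw_w8.png").mean(2)
for r in(100,120,150,180): print(r,im[r,214:302].astype(int).tolist())
E
```

```text
plug top [  1.7   1.3 -46.1] [  1.7 -13.  -46.1] [  1.7  15.6 -46.1]
anvil L,R top front [ 91.7 -21.5  33.9] [91.7 27.3 33.9]
bed corners [119.6 -27.8  60. ] [119.6  34.9  59.9]
100 [76, 75, 72, 68, 148, 231, 236, 234, 234, 235, 236, 234, 234, 229, 226, 238, 222, 174, 205, 204, 204, 206, 182, 152, 223, 237, 235, 234, 230, 227, 232, 233, 231, 232, 236, 237, 235, 234, 234, 233, 231, 231, 232, 234, 234, 234, 236, 237, 233, 232, 231, 231, 231, 233, 233, 232, 233, 232, 232, 233, 233, 232, 232, 232, 235, 230, 153, 150, 207, 204, 200, 198, 190, 205, 236, 231, 232, 234, 233, 230, 228, 245, 248, 248, 253, 255, 76, 98]
120 [79, 76, 75, 64, 93, 175, 229, 234, 230, 231, 231, 231, 230, 230, 231, 235, 228, 189, 187, 204, 202, 205, 198, 163, 198, 240, 235, 233, 230, 228, 231, 232, 230, 231, 235, 236, 234, 234, 234, 232, 232, 231, 231, 233, 234, 235, 236, 235, 231, 231, 231, 231, 231, 233, 232, 231, 231, 231, 231, 233, 233, 232, 230, 231, 237, 216, 129, 190, 206, 201, 198, 196, 191, 214, 232, 229, 246, 248, 247, 247, 247, 247, 248, 253, 255, 84, 97, 101]
150 [73, 71, 72, 71, 61, 87, 171, 225, 229, 229, 228, 228, 227, 228, 225, 226, 237, 220, 161, 202, 201, 202, 204, 169, 172, 243, 236, 233, 231, 230, 231, 233, 231, 231, 234, 236, 234, 233, 233, 232, 232, 232, 231, 234, 234, 235, 234, 233, 231, 230, 232, 232, 233, 232, 231, 230, 231, 231, 233, 234, 233, 231, 231, 236, 226, 142, 178, 206, 199, 198, 192, 185, 215, 235, 233, 234, 232, 228, 239, 247, 246, 247, 242, 195, 48, 67, 71, 72]
180 [59, 60, 60, 61, 58, 52, 68, 140, 197, 202, 197, 197, 197, 197, 196, 195, 203, 211, 190, 149, 170, 166, 167, 161, 140, 173, 216, 210, 204, 217, 235, 234, 232, 231, 234, 235, 234, 233, 233, 233, 233, 232, 231, 234, 235, 235, 233, 232, 231, 232, 234, 235, 234, 232, 230, 230, 232, 232, 235, 235, 234, 234, 237, 231, 154, 151, 205, 196, 193, 194, 224, 249, 249, 244, 232, 230, 230, 231, 233, 236, 236, 210, 141, 97, 106, 105, 104, 103]
```

Request:
{"op": "play_rows", "data": {
  "motion": [
    [0,0,0,0.6,0.047,0,20],
    [0,0,0,0.6,0,0,20],
    [0,0,0,0.6,0,0,20],
    [0,0,0,0,0,0.6,20],
    [0,0,0,0,0,0.6,20],
    [0,0,0,0,0,0.5,20],
    [0,0,0,0,0,0.1,20],
    [0,0,0,0,0,0,20],
    [0,0,0,0,0,0,20]
  ]
}}

```text
clock: 18.7
tool_pos: [0.6526, -0.0374, -0.001]
eef_rot: [[0.005, 1.0, 0.002], [1.0, -0.005, -0.0], [-0.0, 0.002, -1.0]]
wrist_force: [0.3, -0.0, -0.1]
finger_gap: 0.0282
finger_force: 29.8
```

```bash
python3 - <<'E'
from h import *
go(651.4,-37.7,-12.2,-0.3); print(observe()["wrist_force"])
a=read_camera("wrist")[:,:,::-1]
cv2.imwrite("pics/w9.png",cv2.resize(a[130:330,156:356],None,fx=3,fy=3))
E
```

```text
t 18.7 at [652.6 -37.4  -1. ] yaw -0.28 tilt [ 0.0015 -0.0002] turn z units 0.0 then shift units (x,y,z) [-0.008 -0.03   0.28 ]
[ 0.30935155 -0.0152982  -0.13135132]
```

View pics/w9.png

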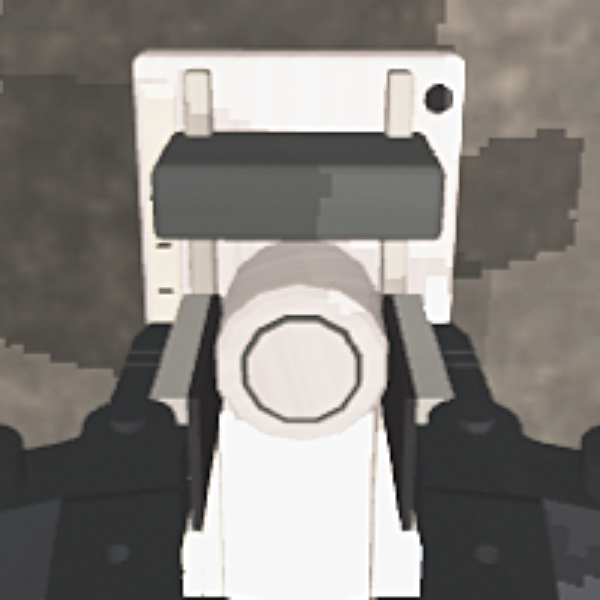

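The plug is centred about 0.5 mm to the right of the channel's middle and a few mm short of the anvil, so it will fit.

Request:
{"op": "play_rows", "data": {
  "motion": [
    [0,0,0,0,-0.015,0.08,20],
    [0,0,0,0,0,0.08,20],
    [0,0,0,0,0,0.08,20],
    [0,0,0,0,0,0.03,20],
    [0,0,0,0,0,0,20]
  ]
}}

```text
clock: 19.25
tool_pos: [0.6514, -0.0378, -0.0122]
eef_rot: [[0.005, 1.0, -0.0], [1.0, -0.005, 0.0], [0.0, -0.0, -1.0]]
wrist_force: [-3.6, 0.5, 10.1]
finger_gap: 0.0288
finger_force: 30.7
```

Request:
{"op": "play_rows", "data": {
  "motion": [
    [0,0,0,0,0,0,45],
    [0,0,0,0,0,0,45],
    [0,0,0,0,0,-0.5,55],
    [0,0,0,0,0,-0.8,65],
    [0,0,0,0,0,-0.75,65],
    [0,0,0,0.84,-0.127,0,65],
    [0,0,0,0.84,-0.127,0,65],
    [0,0,0,0.84,-0.127,0,65],
    [0,0,0,0.84,-0.127,0,65],
    [0,0,0,0.84,-0.127,0,65],
    [0,0,0,0.85,-0.127,0,65]
  ]
}}

```text
clock: 20.35
tool_pos: [0.6216, 0.1657, 0.0688]
eef_rot: [[0.005, 1.0, -0.0], [1.0, -0.005, 0.0], [0.0, -0.0, -1.0]]
wrist_force: [-0.1, -0.7, 0.1]
finger_gap: 0.065
finger_force: 0.0
```

Request:
{"op": "play_rows", "data": {
  "motion": [
    [0,0,0.93,0,0,0,65],
    [0,0,0.94,0,0,0,65],
    [0,0,0,0,0,0,65]
  ]
}}

```text
clock: 20.65
tool_pos: [0.6218, 0.1647, 0.0688]
eef_rot: [[0.201, 0.98, -0.0], [0.98, -0.201, -0.0], [-0.0, -0.0, -1.0]]
wrist_force: [0.3, -0.3, 0.0]
finger_gap: 0.0655
finger_force: 0.0
```

```bash
python3 - <<'E'
from h import *
go(621,164.4,-22.3,-11.5)
wblocks(z=.040)
E
```

```text
t 20.6 at [621.8 164.7  68.8] yaw -11.58 tilt [-0.0002 -0.0001] turn z units -0.01 then shift units (x,y,z) [-0.011 -0.018  2.277]
px [126. 364.] [473.6  34. ] [37.8 26.1] 88.5
px [255. 202.] [622.2 165.5] [46.8 47.7] 78.4
px [ 43. 159.] [481. 227.] [53.2 50.6] 38.3
px [484. 136.] [790.1 172.3] [ 41.5 169.6] 0.2
```

Request:
{"op": "play_rows", "data": {
  "motion": [
    [0,0,0,0,0,0.7,65],
    [0,0,0,0,0,0.7,65],
    [0,0,0,0,0,0.6,65],
    [0,0,0,0,0,0.26,65],
    [0,0,0,0,0,0,65],
    [0,0,0,0,0,0,40],
    [0,0,0,0,0,0,40],
    [0,0,0,0,0,0,40],
    [0,0,0,0,0,-0.4,40],
    [0,0,0,0,0,-0.8,40],
    [0,0,0,0,0,-0.6,40],
    [0,0,0,0,0,0,40]
  ],
  "force": 40
}}

```text
clock: 21.9
tool_pos: [0.6242, 0.1649, 0.0554]
eef_rot: [[0.2, 0.98, 0.007], [0.98, -0.2, 0.001], [0.003, 0.006, -1.0]]
wrist_force: [0.5, 0.7, -0.8]
finger_gap: 0.0476
finger_force: 42.9
```

```bash
python3 - <<'E'
from h import *
go(452,90,-26,-11.5); print(observe()["finger_gap"])
E
```

```text
t 21.9 at [624.2 164.9  55.4] yaw -11.52 tilt [0.0066 0.0012] turn z units -0.0 then shift units (x,y,z) [-2.692 -3.844  2.034]
0.0475947071648898
```

Request:
{"op": "play_rows", "data": {
  "motion": [
    [0,0,0,-0.54,-0.765,0,40],
    [0,0,0,-0.54,-0.765,0,40],
    [0,0,0,-0.54,-0.765,0,40],
    [0,0,0,-0.54,-0.765,0,40],
    [0,0,0,-0.53,-0.765,0,40],
    [0,0,0,0,0,0.6,40],
    [0,0,0,0,0,0.7,40],
    [0,0,0,0,0,0.5,40],
    [0,0,0,0,0,0.15,40],
    [0,0,0,0,0,0,40],
    [0,0,0,0,0,0.05,40],
    [0,0,0,0,0,0,40]
  ]
}}

```text
clock: 23.1
tool_pos: [0.4502, 0.0896, -0.0275]
eef_rot: [[0.2, 0.98, -0.0], [0.98, -0.2, -0.0], [-0.0, -0.0, -1.0]]
wrist_force: [-12.6, -1.8, 41.0]
finger_gap: 0.0471
finger_force: 51.5
```

Request:
{"op": "play_rows", "data": {
  "motion": [
    [0,0,0,0,0,-0.03,40],
    [0,0,0,0,0,0,65],
    [0,0,0,0,0,0,65],
    [0,0,0,0,0,-0.7,65],
    [0,0,0,0,0,-0.9,70],
    [0,0,0,0,0,-0.8,70],
    [0,0,-0.98,0,0,0,70],
    [0,0,0,-0.8,0,0,70],
    [0,0,0,-0.9,0,0,70],
    [0,0,0,-0.9,0,0,70],
    [0,0,0,-0.8,0,0,70],
    [0,0,0,0,0,0,70]
  ]
}}

```text
clock: 24.3
tool_pos: [0.4369, -0.0484, 0.0677]
eef_rot: [[0.101, 0.995, -0.0], [0.995, -0.101, -0.0], [-0.0, 0.0, -1.0]]
wrist_force: [-0.4, 0.0, -0.1]
finger_gap: 0.0698
finger_force: 0.0
```

```bash
python3 - <<'E'
from h import *
go(445.5,-45,-28,-5.6)
wblocks()
E
```

```text
t 24.3 at [436.9 -48.4  67.7] yaw -5.82 tilt [-0.     -0.0003] turn z units -0.04 then shift units (x,y,z) [0.104 0.206 2.392]
px [492. 303.] [ 627.7 -159.1] [28.4 31.8] 8.1
px [272. 269.] [ 444.9 -108.5] [48.4 48.3] 79.4
px [ 59. 253.] [269.3 -76.4] [46.6 97.9] 90.0
px [ 71. 216.] [295.5 -49.3] [57.8 21.1] 22.8
px [268. 195.] [447.6 -44.5] [47.  47.8] 84.2
px [500. 204.] [619.  -70.9] [ 23.8 113.2] 8.7
px [481. 189.] [609.9 -74.8] [175.2  18.8] 89.4
px [275.  98.] [458.   24.3] [48.  47.8] 88.1
px [255.  17.] [449.   74.9] [20.8 49.4] 84.2
px [23. 27.] [301.4  81.9] [36.9 37.5] 84.2
```

Request:
{"op": "play_rows", "data": {
  "motion": [
    [0,0,0,0.1,0.23,0,70],
    [0,0,0,0,0,0.7,70],
    [0,0,0,0,0,0.7,70],
    [0,0,0,0,0,0.6,70],
    [0,0,0,0,0,0.27,70],
    [0,0,0,0,0,0.1,70],
    [0,0,0,0,0,0,70],
    [0,0,0,0,0,0,40],
    [0,0,0,0,0,0,40],
    [0,0,0,0,0,0,40],
    [0,0,0,0,0,0,40]
  ],
  "force": 40
}}

```text
clock: 25.45
tool_pos: [0.4474, -0.0427, -0.026]
eef_rot: [[0.099, 0.995, 0.002], [0.995, -0.099, -0.0], [-0.0, 0.002, -1.0]]
wrist_force: [-0.3, 2.5, 6.0]
finger_gap: 0.0474
finger_force: 41.8
```

Request:
{"op": "play_rows", "data": {
  "motion": [
    [0,0,0,0,0,-0.3,40],
    [0,0,0,0,0,-0.7,40],
    [0,0,0,0,0,-0.8,40],
    [0,0,0,0,0,-0.5,40],
    [0,0,0,0.64,0.638,0,40],
    [0,0,0,0.64,0.638,0,40],
    [0,0,0,0.64,0.638,0,40],
    [0,0,0,0.64,0.638,0,40],
    [0,0,0,0.64,0.638,0,40],
    [0,0,0,0.64,0.638,0,40],
    [0,0,0,0,0,0,40],
    [0,0,0,0,0,0,40]
  ]
}}

```text
clock: 26.65
tool_pos: [0.6139, 0.0953, 0.0655]
eef_rot: [[0.098, 0.995, -0.0], [0.995, -0.098, -0.0], [-0.0, -0.0, -1.0]]
wrist_force: [-1.5, 0.4, -2.3]
finger_gap: 0.047
finger_force: 42.6
```

```bash
cat >> h.py <<'E'
def carried(off=.029):
    "held block's top face centre and the pin top, in tool mm"
    s=observe(); c=cam("wrist"); p=np.array(s["tool_pos"]); R=np.array(s["eef_rot"]); im=read_camera("wrist")[:,:,::-1]
    h=lambda q,z:(R.T@(ray("wrist",q,z,c)-p)*1000).round(1)
    m=(im.min(2)>135).astype(np.uint8); m[:,:190]=0; m[:,325:]=0; zt=p[2]+off+.032
    q=max((k for k in cv2.findContours(m,cv2.RETR_EXTERNAL,cv2.CHAIN_APPROX_NONE)[0] if cv2.pointPolygonTest(k,(257,230),True)>-25),key=cv2.contourArea)
    x,y,w,hh=cv2.boundingRect(q); print("block box",x,y,w,hh,"front edge row tool x",h((257,y),zt)[0],"back",h((257,y+hh-1),zt)[0])
    u,v=proj("wrist",(.622,.165,.032),c).round().astype(int); g=cv2.cvtColor(im,cv2.COLOR_BGR2GRAY)[v-14:v+15,u-14:u+15]
    cv2.imwrite("pics/pin.png",cv2.resize(g,None,fx=8,fy=8))
    l=cv2.threshold(cv2.GaussianBlur(g,(3,3),0),0,255,cv2.THRESH_OTSU)[1]; n,lab,st,ce=cv2.connectedComponentsWithStats(l)
    for i in range(1,n):
        if st[i,4]>40: print("pin cand",ce[i]+[u-14,v-14],st[i],h(ce[i]+[u-14,v-14],.032))
    return im
E
python3 - <<'E'
from h import *
go(622,164.5,60,-5.6)
im=carried(); cv2.imwrite("pics/raw_w10.png",im); g=im.mean(2).astype(int); print(g[205:235,256].tolist(), g[300:330,256].tolist())
E
```

```text
t 26.6 at [613.9  95.3  65.5] yaw -5.6 tilt [-0.0003 -0.0001] turn z units -0.0 then shift units (x,y,z) [1.74  0.033 0.138]
block box 201 230 111 100 front edge row tool x 21.4 back -30.8
pin cand [257.40431267 104.82479784] [  5   1  21  23 371] [71.4  2.  33.5]
[128, 123, 122, 122, 122, 122, 122, 122, 122, 121, 122, 121, 122, 121, 122, 122, 122, 122, 122, 122, 122, 121, 120, 114, 126, 180, 173, 172, 172, 172] [116, 117, 118, 116, 118, 147, 167, 164, 167, 172, 171, 171, 170, 170, 171, 171, 170, 171, 172, 175, 171, 88, 73, 81, 84, 83, 81, 76, 75, 75]
```

Request:
{"op": "play_rows", "data": {
  "motion": [
    [0,0,0,0.6,0,0,40],
    [0,0,0,0.6,0,0,40],
    [0,0,0,0.635,0,0,40],
    [0,0,0,0,0,0.6,40],
    [0,0,0,0,0,0.6,40],
    [0,0,0,0,0,0.2,40],
    [0,0,0,0,0,0.1,40],
    [0,0,0,0,0,0,40],
    [0,0,0,0,0,0.1,40],
    [0,0,0,0,0,0.1,40],
    [0,0,0,0,0,0,40]
  ]
}}

```text
clock: 27.8
tool_pos: [0.6213, 0.1681, -0.0032]
eef_rot: [[0.098, 0.995, -0.0], [0.995, -0.098, -0.0], [-0.0, -0.0, -1.0]]
wrist_force: [0.2, -0.0, -1.9]
finger_gap: 0.047
finger_force: 42.4
```

Request:
{"op": "play_rows", "data": {
  "motion": [
    [0,0,0,0,0,0.1,40],
    [0,0,0,0,0,0.1,40],
    [0,0,0,0,0,0,40]
  ]
}}

```text
clock: 28.1
tool_pos: [0.621, 0.1681, -0.0117]
eef_rot: [[0.098, 0.995, -0.001], [0.995, -0.098, -0.0], [-0.0, -0.001, -1.0]]
wrist_force: [0.9, -0.1, -2.0]
finger_gap: 0.0474
finger_force: 42.5
```

Request:
{"op": "play_rows", "data": {
  "motion": [
    [0,0,0,0,0,0.1,40],
    [0,0,0,0,0,0.1,40],
    [0,0,0,0,0,0.04,40],
    [0,0,0,0,0,0,40]
  ]
}}

```text
clock: 28.5
tool_pos: [0.6213, 0.1682, -0.0207]
eef_rot: [[0.098, 0.995, -0.0], [0.995, -0.098, -0.0], [-0.0, -0.0, -1.0]]
wrist_force: [-0.5, 0.2, -1.1]
finger_gap: 0.0477
finger_force: 42.6
```

Request:
{"op": "play_rows", "data": {
  "motion": [
    [0,0,0,0,0,0.015,40],
    [0,0,0,0,0,0,60],
    [0,0,0,0,0,0,60],
    [0,0,0,0,0,0,60],
    [0,0,0,-0.05,0,-0.4,60],
    [0,0,0,0,0,-0.4,60],
    [0,0,0,0,0,0,60],
    [0,0,0,0,0,0,20],
    [0,0,0,0,0,0,20],
    [0,0,0,0,0,0,20],
    [0,0,0,0,0,0,20]
  ],
  "force": 30
}}

```text
clock: 29.6
tool_pos: [0.621, 0.1661, 0.0107]
eef_rot: [[0.098, 0.995, -0.001], [0.995, -0.098, -0.0], [-0.0, -0.001, -1.0]]
wrist_force: [-3.0, -0.0, 5.0]
finger_gap: 0.0284
finger_force: 29.3
```

Request:
{"op": "play_rows", "data": {
  "motion": [
    [0,0,0,0,0,-0.3,20],
    [0,0,0,0,0,-0.6,20],
    [0,0,0,0,0,-0.6,20],
    [0,0,-0.88,0,0,0,20],
    [0,0,0,-0.85,0.109,0,20],
    [0,0,0,-0.85,0.109,0,20],
    [0,0,0,-0.85,0.109,0,20],
    [0,0,0,-0.85,0.109,0,20],
    [0,0,0,-0.85,0.109,0,20],
    [0,0,0,-0.85,0.109,0,20],
    [0,0,0,-0.85,0.109,0,20],
    [0,0,0,0,0,0,20]
  ]
}}

```text
clock: 30.8
tool_pos: [0.6505, -0.0759, 0.0712]
eef_rot: [[0.01, 1.0, 0.001], [1.0, -0.01, -0.001], [-0.001, 0.001, -1.0]]
wrist_force: [0.4, -0.1, -0.4]
finger_gap: 0.0285
finger_force: 29.7
```

```bash
python3 - <<'E'
from h import *
go(651.4,-72,0,-0.3)
snap("wrist","w11")
E
```

```text
t 30.8 at [650.5 -75.9  71.2] yaw -0.57 tilt [ 0.0006 -0.0008] turn z units -0.04 then shift units (x,y,z) [0.097 0.023 1.779]
```

View pics/w11.png

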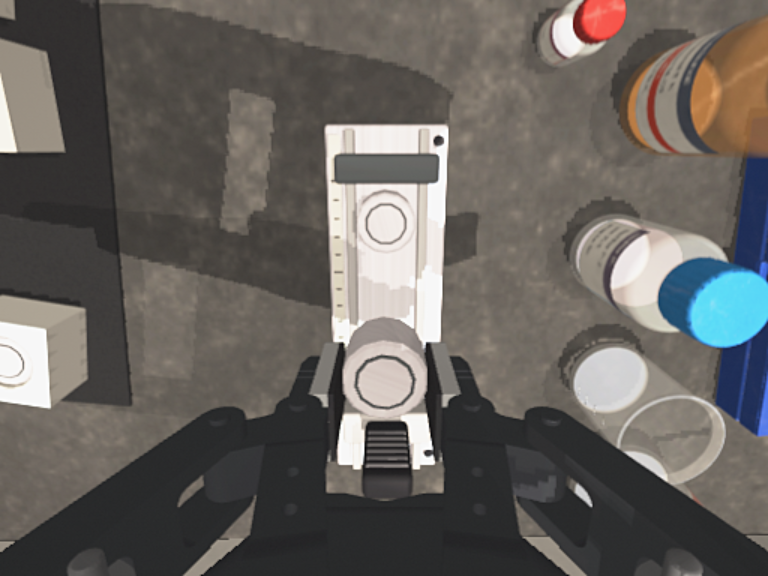

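Request:
{"op": "play_rows", "data": {
  "motion": [
    [0,0,-0.04,0.09,0.025,0.5,20],
    [0,0,0,0,0,0.6,20],
    [0,0,0,0,0,0.5,20],
    [0,0,0,0,0,0.18,20],
    [0,0,0,0,0,0,20],
    [0,0,0,0,0,0,20],
    [0,0,0,0,0,0,20]
  ]
}}

```text
clock: 31.55
tool_pos: [0.6519, -0.0683, 0.0008]
eef_rot: [[0.002, 1.0, 0.002], [1.0, -0.002, -0.0], [-0.0, 0.002, -1.0]]
wrist_force: [-0.4, 0.4, -0.6]
finger_gap: 0.0283
finger_force: 29.7
```

```bash
python3 - <<'E'
from h import *
go(651.4,-72,-11.3,-0.3)
a=read_camera("wrist")[:,:,::-1]
cv2.imwrite("pics/w12.png",cv2.resize(a[130:330,156:356],None,fx=3,fy=3))
E
```

```text
t 31.6 at [651.9 -68.3   0.8] yaw -0.11 tilt [ 0.0017 -0.0002] turn z units 0.03 then shift units (x,y,z) [-0.092 -0.012  0.304]
```

View pics/w12.png

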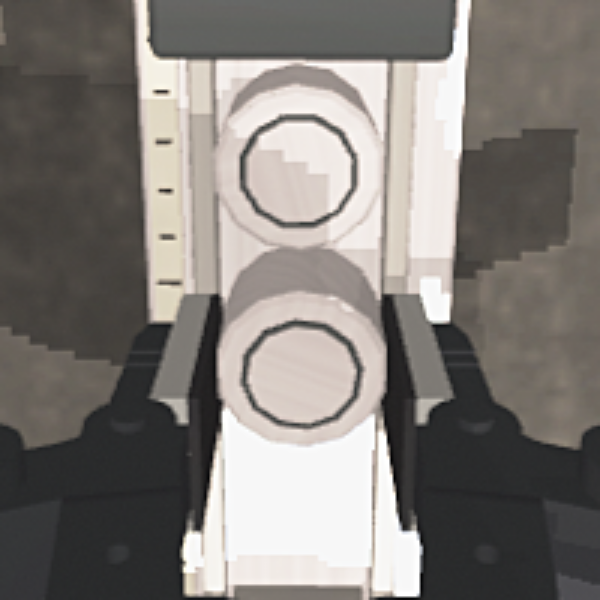

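Plug 1 is upright near the anvil. The held plug is centred, but only about 0.5 mm clear of plug 1, so I'll back off 2.5 mm and lower.

Request:
{"op": "play_rows", "data": {
  "motion": [
    [0,0,0,-0.065,-0.01,0.05,20],
    [0,0,0,0,0,0.08,20],
    [0,0,0,0,0,0.08,20],
    [0,0,0,0,0,0.07,20],
    [0,0,0,0,0,0,20]
  ]
}}

```text
clock: 32.1
tool_pos: [0.6507, -0.0711, -0.0112]
eef_rot: [[0.002, 1.0, -0.0], [1.0, -0.002, -0.0], [-0.0, -0.0, -1.0]]
wrist_force: [-2.2, 0.1, 6.2]
finger_gap: 0.0282
finger_force: 30.3
```

Request:
{"op": "play_rows", "data": {
  "motion": [
    [0,0,0,0,0,0,45],
    [0,0,0,0,0,0,45],
    [0,0,0,0,0,-0.5,55],
    [0,0,0,0,0,-0.8,65],
    [0,0,0,0,0,-0.7,65],
    [0,0,0,0.847,-0.106,0,65],
    [0,0,0,0.847,-0.106,0,65],
    [0,0,0,0.847,-0.106,0,65],
    [0,0,0,0.847,-0.106,0,65],
    [0,0,0,0.847,-0.106,0,65],
    [0,0,0,0.847,-0.106,0,65],
    [0,0,0,0.847,-0.106,0,65]
  ]
}}

```text
clock: 33.3
tool_pos: [0.6213, 0.1676, 0.0682]
eef_rot: [[0.002, 1.0, -0.0], [1.0, -0.002, 0.0], [0.0, -0.0, -1.0]]
wrist_force: [-0.2, -0.3, 0.3]
finger_gap: 0.0649
finger_force: 0.0
```

Request:
{"op": "play_rows", "data": {
  "motion": [
    [0,0,0.92,0,0,0,65],
    [0,0,0,0,0,0,65],
    [0,0,0,0,0,0,65]
  ]
}}

```text
clock: 33.6
tool_pos: [0.6217, 0.1658, 0.0683]
eef_rot: [[0.096, 0.995, -0.0], [0.995, -0.096, -0.0], [-0.0, -0.0, -1.0]]
wrist_force: [0.2, 0.8, 1.0]
finger_gap: 0.0646
finger_force: 0.0
```

```bash
python3 - <<'E'
from h import *
go(621,166.1,-21,-5.6)
wblocks(z=.040)
E
```

```text
t 33.6 at [621.7 165.8  68.3] yaw -5.52 tilt [-0.0001 -0.0001] turn z units 0.01 then shift units (x,y,z) [ 0.005 -0.017  2.231]
px [110. 370.] [479.   18.6] [49.3 24. ] 50.1
px [ 54. 290.] [447.4 109.9] [58.1 28.8] 32.1
px [255. 203.] [621.9 165.5] [47.6 47.6] 84.5
px [ 44. 138.] [480.1 227.3] [52.6 50.7] 38.3
px [486. 158.] [783.3 169.8] [ 49.2 174.2] 9.0
```

Request:
{"op": "play_rows", "data": {
  "motion": [
    [0,0,0,0,0,0.7,65],
    [0,0,0,0,0,0.7,65],
    [0,0,0,0,0,0.6,65],
    [0,0,0,0,0,0.23,65],
    [0,0,0,0,0,0,65],
    [0,0,0,0,0,0,40],
    [0,0,0,0,0,0,40],
    [0,0,0,0,0,0,40],
    [0,0,0,0,0,-0.4,40],
    [0,0,0,0,0,-0.8,40],
    [0,0,0,0,0,-0.8,40],
    [0,0,0,0,0,0,40]
  ],
  "force": 40
}}

```text
clock: 34.85
tool_pos: [0.6243, 0.1668, 0.065]
eef_rot: [[0.098, 0.995, 0.008], [0.995, -0.098, 0.002], [0.002, 0.008, -1.0]]
wrist_force: [0.5, 0.2, -1.3]
finger_gap: 0.0473
finger_force: 42.8
```

Request:
{"op": "play_rows", "data": {
  "motion": [
    [0,0,0,-0.63,-0.635,0,40],
    [0,0,0,-0.63,-0.635,0,40],
    [0,0,0,-0.63,-0.635,0,40],
    [0,0,0,-0.63,-0.635,0,40],
    [0,0,0,-0.63,-0.635,0,40],
    [0,0,0,0,0,0,40],
    [0,0,0,0,0,0,40]
  ]
}}

```text
clock: 35.55
tool_pos: [0.4829, 0.053, 0.0598]
eef_rot: [[0.099, 0.995, 0.001], [0.995, -0.099, 0.0], [0.0, 0.001, -1.0]]
wrist_force: [-0.3, -0.2, -1.3]
finger_gap: 0.0475
finger_force: 42.6
```

```bash
python3 - <<'E'
from h import *
go(446.5,-45,-25,-5.6); print(observe()["finger_gap"])
wblocks(z=.035)
for b in blocks():print(b)
E
```

```text
t 35.5 at [482.9  53.   59.8] yaw -5.69 tilt [0.0008 0.0001] turn z units -0.02 then shift units (x,y,z) [-2.528 -0.668  2.119]
0.047497916976298134
px [473. 300.] [650.3 -49.1] [66.1 28.7] 88.9
px [ 44. 291.] [298.9   3.5] [35.4 54.6] 90.0
px [452. 242.] [634.   -6.3] [62.4 56.4] 89.5
px [251. 264.] [475.6   1.1] [87.9 89.3] 84.3
px [205. 159.] [452.1  90.4] [48.  48.2] 78.5
px [76. 40.] [383.6 170.8] [49.3 55.7] 84.3
(array([ 443.4, -109.1]), array([50.6, 49.7]), 79.5)
```

Request:
{"op": "play_rows", "data": {
  "motion": [
    [0,0,0,-0.83,-0.22,0,40],
    [0,0,0,-0.83,-0.22,0,40],
    [0,0,0,-0.83,-0.22,0,40],
    [0,0,0,0,0,0.6,40],
    [0,0,0,0,0,0.7,40],
    [0,0,0,0,0,0.6,40],
    [0,0,0,0,0,0.18,40],
    [0,0,0,0,0,0,40],
    [0,0,0,0,0,0.02,40],
    [0,0,0,0,0,0,40]
  ]
}}

```text
clock: 36.65
tool_pos: [0.4474, -0.0431, -0.0245]
eef_rot: [[0.098, 0.995, 0.001], [0.995, -0.098, -0.0], [-0.0, 0.001, -1.0]]
wrist_force: [0.2, 0.9, -1.5]
finger_gap: 0.048
finger_force: 44.3
```

Request:
{"op": "play_rows", "data": {
  "motion": [
    [0,0,0,0,0,0.03,40],
    [0,0,0,0,0,0,40],
    [0,0,0,0,0,0,65],
    [0,0,0,0,0,0,65],
    [0,0,0,0,0,-0.7,65],
    [0,0,0,0,0,-0.9,70],
    [0,0,0,0,0,-0.8,70],
    [0,0,0,-0.82,0.04,0,70],
    [0,0,0,-0.82,0.04,0,70],
    [0,0,0.82,0,0,0,70],
    [0,0,0,0,0,0,70],
    [0,0,0,0,0,0,70]
  ]
}}

```text
clock: 37.85
tool_pos: [0.4434, -0.1086, 0.0699]
eef_rot: [[0.181, 0.983, -0.0], [0.983, -0.181, 0.0], [0.0, -0.0, -1.0]]
wrist_force: [-0.7, -0.2, 0.3]
finger_gap: 0.0703
finger_force: 0.0
```

```bash
python3 - <<'E'
from h import *
go(444,-109,-27,-10.5)
wblocks(z=.035)
E
```

```text
t 37.9 at [ 443.4 -108.6   69.9] yaw -10.44 tilt [-0.0002  0.0001] turn z units 0.01 then shift units (x,y,z) [-0.007  0.016  2.424]
px [497. 226.] [ 626.2 -162.3] [23.5 38.5] 4.0
px [ 54. 243.] [ 267.7 -109. ] [104.5  81.5] 0.0
px [257. 201.] [ 445.2 -109.1] [47.2 47.7] 79.6
px [245. 113.] [448.4 -43.9] [47.8 47.9] 84.3
px [498. 107.] [622.  -75.8] [ 19.8 114.2] 4.0
px [475. 112.] [607.3 -90.5] [179.2  10.7] 89.5
px [239.  20.] [457.5  14.6] [29.9 48.2] 87.9
px [14. 24.] [314.8  40.2] [23.6 20.4] 66.7
```

Request:
{"op": "play_rows", "data": {
  "motion": [
    [0,0,0,-0.02,0.02,0,70],
    [0,0,0,0,0,0.7,70],
    [0,0,0,0,0,0.7,70],
    [0,0,0,0,0,0.6,70],
    [0,0,0,0,0,0.3,70],
    [0,0,0,0,0,0.1,70],
    [0,0,0,0,0,0,70],
    [0,0,0,0,0,0,40],
    [0,0,0,0,0,0,40],
    [0,0,0,0,0,0,40],
    [0,0,0,0,0,0,40]
  ],
  "force": 40
}}

```text
clock: 39.0
tool_pos: [0.4447, -0.1099, -0.025]
eef_rot: [[0.183, 0.983, 0.001], [0.983, -0.183, -0.001], [-0.0, 0.002, -1.0]]
wrist_force: [-1.2, -0.1, 5.6]
finger_gap: 0.0473
finger_force: 41.8
```

```bash
python3 - <<'E'
from h import *
go(609,95,65,-10.5)
E
```

```text
t 39.0 at [ 444.7 -109.9  -25. ] yaw -10.56 tilt [ 0.0015 -0.0005] turn z units -0.01 then shift units (x,y,z) [ 5.786  3.104 -2.25 ]
```

Request:
{"op": "play_rows", "data": {
  "motion": [
    [0,0,0,0,0,-0.3,40],
    [0,0,0,0,0,-0.7,40],
    [0,0,0,0,0,-0.8,40],
    [0,0,0,0,0,-0.5,40],
    [0,0,0,0.827,0.443,0,40],
    [0,0,0,0.827,0.443,0,40],
    [0,0,0,0.827,0.443,0,40],
    [0,0,0,0.827,0.443,0,40],
    [0,0,0,0.827,0.443,0,40],
    [0,0,0,0.827,0.443,0,40],
    [0,0,0,0.827,0.443,0,40],
    [0,0,0,0,0,0,40]
  ]
}}

```text
clock: 40.2
tool_pos: [0.6107, 0.0983, 0.0673]
eef_rot: [[0.181, 0.984, 0.003], [0.984, -0.181, 0.001], [0.001, 0.003, -1.0]]
wrist_force: [-0.5, -1.5, -1.8]
finger_gap: 0.0476
finger_force: 42.1
```

Request:
{"op": "play_rows", "data": {
  "motion": [
    [0,0,0,0,0,0,40],
    [0,0,0,0,0,0,40]
  ]
}}

```text
clock: 40.4
tool_pos: [0.608, 0.0945, 0.0665]
eef_rot: [[0.184, 0.983, -0.0], [0.983, -0.184, -0.0], [-0.0, -0.0, -1.0]]
wrist_force: [-0.7, -0.7, -2.4]
finger_gap: 0.0476
finger_force: 42.1
```

```bash
python3 - <<'E'
from h import *
go(621.5,164.6,60,-10.5)
im=carried(.0285); g=im.mean(2).astype(int); print(g[215:235,256].tolist(), g[310:330,256].tolist())
E
```

```text
t 40.4 at [608.   94.5  66.5] yaw -10.58 tilt [-0.0003 -0.0002] turn z units -0.01 then shift units (x,y,z) [1.785 0.013 0.162]
block box 201 222 111 107 front edge row tool x 25.0 back -30.6
pin cand [258.38497653 101.67840376] [  5   0  24  24 426] [73.5  2.6 34.5]
[124, 124, 124, 123, 118, 114, 130, 202, 214, 210, 209, 210, 210, 210, 211, 213, 210, 187, 187, 174] [174, 175, 177, 175, 120, 66, 75, 82, 83, 85, 80, 77, 79, 81, 83, 85, 85, 84, 85, 84]
```

Request:
{"op": "play_rows", "data": {
  "motion": [
    [0,0,0,0.6,0,0,40],
    [0,0,0,0.6,0,0,40],
    [0,0,0,0.585,0,0,40],
    [0,0,0,0,0,0.6,40],
    [0,0,0,0,0,0.6,40],
    [0,0,0,0,0,0.2,40],
    [0,0,0,0,0,0.1,40],
    [0,0,0,0,0,0,40],
    [0,0,0,0,0,0.1,40],
    [0,0,0,0,0,0.1,40],
    [0,0,0,0,0,0,40]
  ]
}}

```text
clock: 41.55
tool_pos: [0.6215, 0.1653, -0.0021]
eef_rot: [[0.183, 0.983, -0.0], [0.983, -0.183, -0.0], [-0.0, -0.0, -1.0]]
wrist_force: [-0.3, -0.5, -2.1]
finger_gap: 0.0477
finger_force: 42.0
```

Request:
{"op": "play_rows", "data": {
  "motion": [
    [0,0,0,0,0,0.1,40],
    [0,0,0,0,0,0.1,40],
    [0,0,0,0,0,0,40]
  ]
}}

```text
clock: 41.85
tool_pos: [0.6213, 0.1653, -0.0107]
eef_rot: [[0.183, 0.983, -0.001], [0.983, -0.183, -0.0], [-0.0, -0.001, -1.0]]
wrist_force: [0.3, -0.5, -1.3]
finger_gap: 0.0475
finger_force: 42.1
```

Request:
{"op": "play_rows", "data": {
  "motion": [
    [0,0,0,0,0,0.1,40],
    [0,0,0,0,0,0.08,40],
    [0,0,0,0,0,0.04,40],
    [0,0,0,0,0,0,40]
  ]
}}

```text
clock: 42.25
tool_pos: [0.6214, 0.1653, -0.0192]
eef_rot: [[0.183, 0.983, -0.001], [0.983, -0.183, -0.0], [-0.0, -0.001, -1.0]]
wrist_force: [-0.5, 0.8, -1.6]
finger_gap: 0.0478
finger_force: 42.1
```

Request:
{"op": "play_rows", "data": {
  "motion": [
    [0,0,0,0,0,0.03,40],
    [0,0,0,0,0,0,60],
    [0,0,0,0,0,0,60],
    [0,0,0,0,0,0,60],
    [0,0,0,0.02,0,-0.37,60],
    [0,0,0,0,0,-0.4,60],
    [0,0,0,0,0,0,60],
    [0,0,0,0,0,0,20],
    [0,0,0,0,0,0,20],
    [0,0,0,0,0,0,20],
    [0,0,0,0,0,0,20]
  ],
  "force": 30
}}

```text
clock: 43.35
tool_pos: [0.6216, 0.1661, 0.0108]
eef_rot: [[0.183, 0.983, -0.001], [0.983, -0.183, -0.0], [-0.0, -0.001, -1.0]]
wrist_force: [-2.1, 0.5, 5.3]
finger_gap: 0.0285
finger_force: 29.3
```

Request:
{"op": "play_rows", "data": {
  "motion": [
    [0,0,0,0,0,-0.3,20],
    [0,0,0,0,0,-0.6,20],
    [0,0,0,0,0,-0.6,20],
    [0,0,-0.85,0,0,0,20],
    [0,0,-0.85,0,0,0,20],
    [0,0,0,0,0,0,20],
    [0,0,0,0,0,0,20]
  ]
}}

```text
clock: 44.05
tool_pos: [0.6217, 0.1661, 0.0709]
eef_rot: [[0.009, 1.0, -0.0], [1.0, -0.009, -0.0], [-0.0, -0.0, -1.0]]
wrist_force: [0.5, 0.3, 0.1]
finger_gap: 0.0283
finger_force: 29.7
```

```bash
python3 - <<'E'
from h import *
go(651.2,-106,0,-0.3)
E
```

```text
t 44.0 at [621.7 166.1  70.9] yaw -0.51 tilt [-0.0002 -0.    ] turn z units -0.04 then shift units (x,y,z) [-6.798  0.773  1.772]
```

Request:
{"op": "play_rows", "data": {
  "motion": [
    [0,0,-0.04,-0.85,0.097,0,20],
    [0,0,0,-0.85,0.097,0,20],
    [0,0,0,-0.85,0.097,0,20],
    [0,0,0,-0.85,0.097,0,20],
    [0,0,0,-0.85,0.097,0,20],
    [0,0,0,-0.85,0.097,0,20],
    [0,0,0,-0.85,0.097,0,20],
    [0,0,0,-0.85,0.097,0,20],
    [0,0,0,0,0,0,20],
    [0,0,0,0,0,0,20],
    [0,0,0,0,0,0,20]
  ]
}}

```text
clock: 45.15
tool_pos: [0.6519, -0.105, 0.0707]
eef_rot: [[0.002, 1.0, -0.001], [1.0, -0.002, 0.0], [0.0, -0.001, -1.0]]
wrist_force: [0.8, 0.5, -0.3]
finger_gap: 0.0284
finger_force: 29.7
```

```bash
python3 - <<'E'
from h import *
go(651.2,-106,0,-0.3)
c=cam("wrist"); im=read_camera("wrist")[:,:,::-1]; cv2.imwrite("pics/raw_w13.png",im); s=observe(); p=np.array(s["tool_pos"]); R=np.array(s["eef_rot"])
f=lambda q,z:(R.T@(ray("wrist",q,z,c)-p)*1000).round(1)
g=cv2.GaussianBlur(cv2.cvtColor(im,cv2.COLOR_BGR2GRAY),(3,3),0)
m=(g<150).astype(np.uint8); m[:,:225]=0; m[:,290:]=0
for k in cv2.findContours(m,cv2.RETR_LIST,cv2.CHAIN_APPROX_NONE)[0]:
    if len(k)>20:
        (e,sz,a)=cv2.fitEllipse(k)
        if 15<min(sz) and max(sz)<60: print(np.round(e,1),np.round(sz,1),f(e,.034),f(e,p[2]+.0215+.024))
E
```

```text
t 45.1 at [ 651.9 -105.    70.7] yaw -0.14 tilt [-0.0005  0.0003] turn z units 0.03 then shift units (x,y,z) [-0.026 -0.018  1.766]
[256.1 254.1] [32.6 36.7] [-46.6   1.   36.7] [  0.6   1.1 -45.5]
[256.1 253.7] [35.5 39.8] [-46.2   1.   36.7] [  0.9   1.1 -45.5]
```

Request:
{"op": "play_rows", "data": {
  "motion": [
    [0,0,0,-0.026,-0.015,0.5,20],
    [0,0,0,0,0,0.6,20],
    [0,0,0,0,0,0.5,20],
    [0,0,0,0,0,0.16,20],
    [0,0,0,0,0,0,20],
    [0,0,0,0,0,0,20],
    [0,0,0,0,0,0,20],
    [0,0,0,0,0,0,20]
  ]
}}

```text
clock: 46.0
tool_pos: [0.652, -0.1071, 0.0013]
eef_rot: [[0.002, 1.0, 0.001], [1.0, -0.002, -0.0], [-0.0, 0.001, -1.0]]
wrist_force: [-0.5, 0.1, 0.5]
finger_gap: 0.0285
finger_force: 29.7
```

```bash
python3 - <<'E'
from h import *
go(651.2,-106,-11,-0.3)
a=read_camera("wrist")[:,:,::-1]
cv2.imwrite("pics/w14.png",cv2.resize(a[100:330,156:356],None,fx=2.5,fy=2.5))
E
```

```text
t 46.0 at [ 652.  -107.1    1.3] yaw -0.12 tilt [ 0.0014 -0.0003] turn z units 0.03 then shift units (x,y,z) [ 0.027 -0.02   0.309]
```

View pics/w14.png

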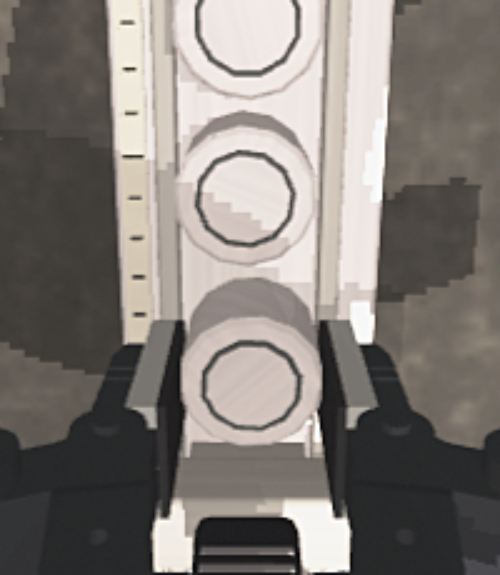

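Plugs 1 and 2 stand in the row, and the held one sits about 1 mm to the right. I'll shift it and set it down.

Request:
{"op": "play_rows", "data": {
  "motion": [
    [0,0,0,0,-0.025,0.08,20],
    [0,0,0,0,0,0.08,20],
    [0,0,0,0,0,0.08,20],
    [0,0,0,0,0,0.04,20],
    [0,0,0,0,0,0,20]
  ]
}}

```text
clock: 46.55
tool_pos: [0.6504, -0.107, -0.011]
eef_rot: [[0.002, 1.0, -0.0], [1.0, -0.002, 0.0], [0.0, -0.0, -1.0]]
wrist_force: [0.8, -0.4, -0.8]
finger_gap: 0.0278
finger_force: 29.7
```

Request:
{"op": "play_rows", "data": {
  "motion": [
    [0,0,0,0,0,0.02,20],
    [0,0,0,0,0,0,20],
    [0,0,0,0,0,0,45],
    [0,0,0,0,0,0,45],
    [0,0,0,0,0,-0.5,55],
    [0,0,0,0,0,-0.8,65],
    [0,0,0,0,0,-0.7,65],
    [0,0,0,0.853,-0.09,0,65],
    [0,0,0,0.853,-0.09,0,65],
    [0,0,0,0.853,-0.09,0,65],
    [0,0,0,0.853,-0.09,0,65],
    [0,0,0,0.853,-0.09,0,65]
  ]
}}

```text
clock: 47.75
tool_pos: [0.6326, 0.0649, 0.0683]
eef_rot: [[0.002, 1.0, 0.0], [1.0, -0.002, 0.0], [0.0, 0.0, -1.0]]
wrist_force: [0.4, -0.2, 1.1]
finger_gap: 0.0649
finger_force: 0.0
```

Request:
{"op": "play_rows", "data": {
  "motion": [
    [0,0,0,0.853,-0.09,0,65],
    [0,0,0,0.853,-0.09,0,65],
    [0,0,0,0.853,-0.09,0,65],
    [0,0,0.87,0,0,0,65],
    [0,0,0.87,0,0,0,65],
    [0,0,0,0,0,0,65],
    [0,0,0,0,0,0,65]
  ]
}}

```text
clock: 48.45
tool_pos: [0.6223, 0.1659, 0.0683]
eef_rot: [[0.181, 0.983, -0.0], [0.983, -0.181, 0.0], [-0.0, -0.0, -1.0]]
wrist_force: [-0.7, -0.6, 1.2]
finger_gap: 0.0648
finger_force: 0.0
```

```bash
python3 - <<'E'
from h import *
go(621.5,165.7,-20.5,-10.5)
wblocks(z=.040)
E
```

```text
t 48.5 at [622.3 165.9  68.3] yaw -10.43 tilt [-0.0001  0.    ] turn z units 0.01 then shift units (x,y,z) [-0.008 -0.019  2.22 ]
px [125. 366.] [476.   33.5] [39.  21.1] 88.3
px [256. 203.] [622.6 166. ] [46.8 47.7] 79.6
px [ 43. 156.] [480.9 227.3] [52.8 50.7] 38.1
px [484. 144.] [790.2 171.9] [ 43.2 170.1] 1.0
```

Request:
{"op": "play_rows", "data": {
  "motion": [
    [0,0,0,0,0,0.7,65],
    [0,0,0,0,0,0.7,65],
    [0,0,0,0,0,0.6,65],
    [0,0,0,0,0,0.22,65],
    [0,0,0,0,0,0,65],
    [0,0,0,0,0,0,40],
    [0,0,0,0,0,0,40],
    [0,0,0,0,0,0,40],
    [0,0,0,0,0,-0.4,40],
    [0,0,0,0,0,-0.8,40],
    [0,0,0,0,0,-0.8,40],
    [0,0,0,0,0,0,40]
  ],
  "force": 40
}}

```text
clock: 49.7
tool_pos: [0.625, 0.1666, 0.0654]
eef_rot: [[0.183, 0.983, 0.008], [0.983, -0.183, 0.002], [0.003, 0.007, -1.0]]
wrist_force: [0.1, 1.0, -1.2]
finger_gap: 0.0468
finger_force: 42.8
```

Request:
{"op": "play_rows", "data": {
  "motion": [
    [0,0,0,-0.83,-0.44,0,40],
    [0,0,0,-0.83,-0.44,0,40],
    [0,0,0,-0.83,-0.44,0,40],
    [0,0,0,-0.83,-0.44,0,40],
    [0,0,0,-0.83,-0.44,0,40],
    [0,0,0,-0.83,-0.44,0,40],
    [0,0,0,-0.83,-0.44,0,40],
    [0,0,0,-0.83,-0.44,0,40],
    [0,0,0,0,0,0,40],
    [0,0,0,0,0,0,40]
  ]
}}

```text
clock: 50.7
tool_pos: [0.4352, -0.0696, 0.06]
eef_rot: [[0.185, 0.983, 0.001], [0.983, -0.185, -0.0], [0.0, 0.001, -1.0]]
wrist_force: [0.0, 0.3, -1.6]
finger_gap: 0.0471
finger_force: 42.7
```

```bash
python3 - <<'E'
from h import *
go(442,-110,-24,-10.5); print(observe()["finger_gap"])
wblocks(z=.035)
E
```

```text
t 50.7 at [435.2 -69.6  60. ] yaw -10.65 tilt [ 0.0006 -0.    ] turn z units -0.03 then shift units (x,y,z) [-0.961  0.351  2.1  ]
0.047138709153162775
px [256. 267.] [ 426.5 -123.4] [82.2 82.6] 79.3
px [ 60. 257.] [275.5 -89. ] [112.6  60.5] 18.4
px [267. 166.] [448.5 -43.3] [48.1 48.1] 84.1
px [508. 170.] [614.9 -77.7] [  7.3 105.2] 3.8
px [493. 167.] [605.7 -82.2] [184.6  11.6] 89.2
px [262.  62.] [457.9  24. ] [48.2 48.3] 88.1
px [16. 38.] [312.3  69.4] [37.2 25.8] 71.6
```

Request:
{"op": "play_rows", "data": {
  "motion": [
    [0,0,0,-0.48,0.175,0,40],
    [0,0,0,-0.48,0.175,0,40],
    [0,0,0,0,0,0.6,40],
    [0,0,0,0,0,0.7,40],
    [0,0,0,0,0,0.6,40],
    [0,0,0,0,0,0.19,40],
    [0,0,0,0,0,0,40],
    [0,0,0,0,0,0.03,40],
    [0,0,0,0,0,0,40]
  ]
}}

```text
clock: 51.65
tool_pos: [0.4425, -0.1093, -0.0249]
eef_rot: [[0.183, 0.983, 0.001], [0.983, -0.183, -0.0], [-0.0, 0.001, -1.0]]
wrist_force: [0.7, -0.6, -2.0]
finger_gap: 0.0472
finger_force: 44.6
```

Request:
{"op": "play_rows", "data": {
  "motion": [
    [0,0,0,0,0,0.025,40],
    [0,0,0,0,0,0,40],
    [0,0,0,0,0,0,65],
    [0,0,0,0,0,0,65],
    [0,0,0,0,0,-0.7,65],
    [0,0,0,0,0,-0.9,60],
    [0,0,0,0,0,-0.9,60],
    [0,0,0,0,0,-0.7,60],
    [0,0,1,0,0,0,60],
    [0,0,1,0,0,0,60],
    [0,0,1,0,0,0,60],
    [0,0,1,0,0,0,60]
  ]
}}

```text
clock: 52.85
tool_pos: [0.4419, -0.1096, 0.1019]
eef_rot: [[0.571, 0.821, 0.0], [0.821, -0.571, -0.0], [0.0, 0.0, -1.0]]
wrist_force: [-0.2, 0.3, 0.8]
finger_gap: 0.0599
finger_force: 0.0
```

Request:
{"op": "play_rows", "data": {
  "motion": [
    [0,0,1,0,0,0,60],
    [0,0,1,0,0,0,60],
    [0,0,1,0,0,0,60],
    [0,0,1,0,0,0,60],
    [0,0,1,0,0,0,60],
    [0,0,1,0,0,0,60],
    [0,0,1,0,0,0,60],
    [0,0,1,0,0,0,60],
    [0,0,1,0,0,0,60],
    [0,0,0.25,0,0,0,60],
    [0,0,0,0,0,0,60]
  ]
}}

```text
clock: 53.95
tool_pos: [0.4419, -0.1096, 0.1018]
eef_rot: [[1.0, 0.0, 0.0], [0.0, -1.0, 0.0], [0.0, -0.0, -1.0]]
wrist_force: [0.4, 0.3, 0.6]
finger_gap: 0.0598
finger_force: 0.0
```

```bash
python3 - <<'E'
from h import *
go(651,-153,28,-90)
E
```

```text
t 54.0 at [ 441.9 -109.6  101.8] yaw -89.98 tilt [0. 0.] turn z units 0.0 then shift units (x,y,z) [5.227 1.085 1.845]
```

Request:
{"op": "play_rows", "data": {
  "motion": [
    [0,0,0,0.871,0.181,0,50],
    [0,0,0,0.871,0.181,0,50],
    [0,0,0,0.871,0.181,0,50],
    [0,0,0,0.871,0.181,0,50],
    [0,0,0,0.871,0.181,0,50],
    [0,0,0,0.871,0.181,0,50],
    [0,0,0,0,0,0,50],
    [0,0,0,0,0,0,50],
    [0,0,0,0,0,0.6,50],
    [0,0,0,0,0,0.6,50],
    [0,0,0,0,0,0.6,50],
    [0,0,0,0,0,0,50]
  ]
}}

```text
clock: 55.15
tool_pos: [0.648, -0.1525, 0.0268]
eef_rot: [[1.0, -0.0, -0.006], [-0.0, -1.0, 0.002], [-0.006, -0.002, -1.0]]
wrist_force: [-0.3, -0.9, -0.3]
finger_gap: 0.0499
finger_force: 0.0
```

Request:
{"op": "play_rows", "data": {
  "motion": [
    [0,0,0,0,0,0,5],
    [0,0,0,0,0,0,5],
    [0,0,0,0,0,0,5],
    [0,0,0,0,0,0,5],
    [0,0,0,0,0,0,5]
  ],
  "force": 40
}}

```text
clock: 55.65
tool_pos: [0.6516, -0.1535, 0.0316]
eef_rot: [[1.0, -0.001, 0.002], [-0.001, -1.0, -0.001], [0.002, 0.001, -1.0]]
wrist_force: [-2.1, 0.8, 7.3]
finger_gap: 0.0129
finger_force: 40.1
```

```bash
python3 - <<'E'
from h import *
go(651,-123,28,-90); print(observe()["wrist_force"],observe()["finger_gap"])
s=read_camera("side")[:,:,::-1]; t=read_camera("top")[:,:,::-1]
o=np.zeros((600,800,3),np.uint8);o[:450]=cv2.resize(s[200:350,210:400],None,fx=800/190,fy=3);o[450:,:]=cv2.resize(t[205:280,190:390],None,fx=4,fy=2)
cv2.imwrite("pics/s15.png",o)
E
```

```text
t 55.6 at [ 651.6 -153.5   31.6] yaw -90.07 tilt [ 0.002  -0.0005] turn z units -0.01 then shift units (x,y,z) [-0.014 -0.762  0.091]
[-2.08415101  0.82976657  7.25466379] 0.01290825124459496
```

View pics/s15.png

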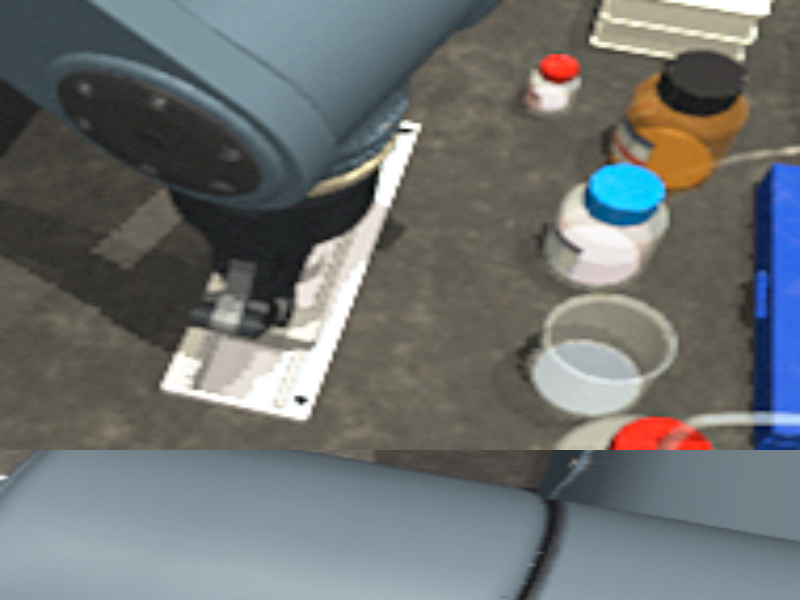

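Request:
{"op": "play_rows", "data": {
  "motion": [
    [0,0,0,0,-0.08,0,5],
    [0,0,0,0,-0.1,0,5],
    [0,0,0,0,-0.1,0,5],
    [0,0,0,0,-0.1,0,5],
    [0,0,0,0,-0.1,0,5],
    [0,0,0,0,-0.1,0,5],
    [0,0,0,0,-0.1,0,5],
    [0,0,0,0,0,0,5]
  ]
}}

```text
clock: 56.55
tool_pos: [0.6518, -0.126, 0.0316]
eef_rot: [[1.0, -0.001, 0.002], [-0.001, -1.0, -0.001], [0.002, 0.001, -1.0]]
wrist_force: [-1.4, 2.4, 6.1]
finger_gap: 0.0127
finger_force: 40.1
```

Request:
{"op": "play_rows", "data": {
  "motion": [
    [0,0,0,0,-0.03,0,5],
    [0,0,0,0,-0.03,0,5],
    [0,0,0,0,-0.02,0,5],
    [0,0,0,0,0,0,5]
  ]
}}

```text
clock: 56.95
tool_pos: [0.6518, -0.1234, 0.0316]
eef_rot: [[1.0, -0.001, 0.003], [-0.001, -1.0, -0.001], [0.003, 0.001, -1.0]]
wrist_force: [-0.9, -1.0, 7.7]
finger_gap: 0.0129
finger_force: 40.0
```

Request:
{"op": "play_rows", "data": {
  "motion": [
    [0,0,0,0,-0.025,0,5],
    [0,0,0,0,-0.025,0,5],
    [0,0,0,0,0,0,5]
  ]
}}

```text
clock: 57.25
tool_pos: [0.6518, -0.1214, 0.0317]
eef_rot: [[1.0, -0.001, 0.003], [-0.001, -1.0, -0.001], [0.003, 0.001, -1.0]]
wrist_force: [-1.3, -1.5, 5.9]
finger_gap: 0.0131
finger_force: 40.0
```

Request:
{"op": "play_rows", "data": {
  "motion": [
    [0,0,0,0,-0.025,0,5],
    [0,0,0,0,0,0,5]
  ]
}}

```text
clock: 57.45
tool_pos: [0.6519, -0.1204, 0.0316]
eef_rot: [[1.0, -0.001, 0.003], [-0.001, -1.0, -0.001], [0.003, 0.001, -1.0]]
wrist_force: [-0.6, -1.3, 6.5]
finger_gap: 0.0128
finger_force: 40.0
```

Request:
{"op": "play_rows", "data": {
  "motion": [
    [0,0,0,0,-0.02,0,5],
    [0,0,0,0,0,0,5]
  ]
}}

```text
clock: 57.65
tool_pos: [0.6519, -0.1196, 0.0316]
eef_rot: [[1.0, -0.001, 0.003], [-0.001, -1.0, -0.001], [0.003, 0.001, -1.0]]
wrist_force: [-1.2, -0.7, 6.0]
finger_gap: 0.0126
finger_force: 40.0
```

Request:
{"op": "play_rows", "data": {
  "motion": [
    [0,0,0,0,-0.02,0,5],
    [0,0,0,0,0,0,5]
  ]
}}

```text
clock: 57.85
tool_pos: [0.6519, -0.1189, 0.0317]
eef_rot: [[1.0, -0.001, 0.003], [-0.001, -1.0, -0.001], [0.003, 0.001, -1.0]]
wrist_force: [-0.8, -1.1, 5.2]
finger_gap: 0.0127
finger_force: 40.0
```

Request:
{"op": "play_rows", "data": {
  "motion": [
    [0,0,0,0,-0.015,0,5],
    [0,0,0,0,0,0,5]
  ]
}}

```text
clock: 58.05
tool_pos: [0.6519, -0.1183, 0.0316]
eef_rot: [[1.0, -0.001, 0.003], [-0.001, -1.0, -0.001], [0.003, 0.001, -1.0]]
wrist_force: [-1.7, -2.9, 6.8]
finger_gap: 0.0131
finger_force: 40.0
```

Force is starting to build (-2.9 N), so small steps from here.

Request:
{"op": "play_rows", "data": {
  "motion": [
    [0,0,0,0,-0.015,0,5],
    [0,0,0,0,0,0,5]
  ]
}}

```text
clock: 58.25
tool_pos: [0.6519, -0.1177, 0.0316]
eef_rot: [[1.0, -0.001, 0.003], [-0.001, -1.0, -0.001], [0.003, 0.001, -1.0]]
wrist_force: [-1.3, -2.2, 5.1]
finger_gap: 0.0133
finger_force: 40.0
```

Request:
{"op": "play_rows", "data": {
  "motion": [
    [0,0,0,0,-0.015,0,5],
    [0,0,0,0,0,0,5]
  ]
}}

```text
clock: 58.45
tool_pos: [0.6519, -0.1171, 0.0316]
eef_rot: [[1.0, -0.001, 0.003], [-0.001, -1.0, -0.001], [0.003, 0.001, -1.0]]
wrist_force: [-1.5, -2.4, 7.2]
finger_gap: 0.0132
finger_force: 40.0
```

Request:
{"op": "play_rows", "data": {
  "motion": [
    [0,0,0,0,-0.015,0,5],
    [0,0,0,0,0,0,5]
  ]
}}

```text
clock: 58.65
tool_pos: [0.6519, -0.1165, 0.0316]
eef_rot: [[1.0, -0.001, 0.003], [-0.001, -1.0, -0.001], [0.003, 0.001, -1.0]]
wrist_force: [-0.6, -2.1, 5.8]
finger_gap: 0.0128
finger_force: 40.0
```

Request:
{"op": "play_rows", "data": {
  "motion": [
    [0,0,0,0,-0.015,0,5],
    [0,0,0,0,0,0,5]
  ]
}}

```text
clock: 58.85
tool_pos: [0.6519, -0.1161, 0.0316]
eef_rot: [[1.0, -0.001, 0.003], [-0.001, -1.0, -0.001], [0.003, 0.001, -1.0]]
wrist_force: [-0.4, -2.7, 5.7]
finger_gap: 0.0133
finger_force: 40.0
```

Request:
{"op": "play_rows", "data": {
  "motion": [
    [0,0,0,0,-0.015,0,5],
    [0,0,0,0,0,0,5]
  ]
}}

```text
clock: 59.05
tool_pos: [0.6519, -0.1161, 0.0317]
eef_rot: [[1.0, -0.001, 0.003], [-0.001, -1.0, -0.002], [0.003, 0.002, -1.0]]
wrist_force: [-0.8, -6.3, 5.7]
finger_gap: 0.0128
finger_force: 40.0
```

The jaw has stalled on the row at 6 N, so I'll press a little more.

Request:
{"op": "play_rows", "data": {
  "motion": [
    [0,0,0,0,-0.015,0,5],
    [0,0,0,0,0,0,5]
  ]
}}

```text
clock: 59.25
tool_pos: [0.6519, -0.116, 0.0316]
eef_rot: [[1.0, -0.001, 0.003], [-0.001, -1.0, -0.003], [0.003, 0.003, -1.0]]
wrist_force: [-0.4, -9.1, 5.1]
finger_gap: 0.0127
finger_force: 39.9
```

Request:
{"op": "play_rows", "data": {
  "motion": [
    [0,0,0,0,-0.015,0,5],
    [0,0,0,0,0,0,5],
    [0,0,0,0,0,0,5],
    [0,0,0,0,0,0,5],
    [0,0,0,0,0,0,5]
  ]
}}

```text
clock: 59.75
tool_pos: [0.6519, -0.1159, 0.0316]
eef_rot: [[1.0, -0.001, 0.003], [-0.001, -1.0, -0.003], [0.003, 0.003, -1.0]]
wrist_force: [-0.5, -12.5, 4.6]
finger_gap: 0.0131
finger_force: 39.9
```

Request:
{"op": "play_rows", "data": {
  "motion": [
    [0,0,0,0,0.02,0,5],
    [0,0,0,0,0,0,5],
    [0,0,0,0,0,0,40],
    [0,0,0,0,0,0,50],
    [0,0,0,0,0,0,50],
    [0,0,0,0,0,-0.6,50],
    [0,0,0,0,0,-0.8,50],
    [0,0,0,0,0,-0.8,50],
    [0,0,0,0,0,-0.8,50],
    [0,0,0,-0.8,0,0,50],
    [0,0,0,-0.8,0,0,50],
    [0,0,0,0,0,0,50]
  ]
}}

```text
clock: 60.95
tool_pos: [0.584, -0.1138, 0.1499]
eef_rot: [[1.0, -0.001, -0.002], [-0.001, -1.0, 0.001], [-0.002, -0.001, -1.0]]
wrist_force: [0.3, -0.4, -0.2]
finger_gap: 0.05
finger_force: 0.0
```

Request:
{"op": "play_rows", "data": {
  "motion": [
    [0,0,0,-0.6,0,0,50],
    [0,0,0,0,0,0,50],
    [0,0,0,0,0,0,50]
  ]
}}

```text
clock: 61.25
tool_pos: [0.5636, -0.1142, 0.1501]
eef_rot: [[1.0, -0.001, 0.001], [-0.001, -1.0, -0.0], [0.001, 0.0, -1.0]]
wrist_force: [0.2, -0.7, 0.5]
finger_gap: 0.0501
finger_force: 0.0
```

```bash
python3 - <<'E'
from h import *
go(560,-115,158,-90); wblocks(z=.035)
c=cam("wrist"); im=read_camera("wrist")[:,:,::-1]; cv2.imwrite("pics/raw_w16.png",im)
g=cv2.cvtColor(im,cv2.COLOR_BGR2GRAY); r=int(round(proj("wrist",(.651,-.06,.034),c)[1]))
print(r,[int(round(proj("wrist",(.651,y,.034),c)[0])) for y in(-.018,-.108)])
g3=cv2.resize(g,None,fx=4,fy=4,interpolation=cv2.INTER_CUBIC); m=(g3<165).astype(np.uint8)
for k in cv2.findContours(m,cv2.RETR_LIST,cv2.CHAIN_APPROX_NONE)[0]:
    if len(k)>60:
        e,sz,a=cv2.fitEllipse(k); w=ray("wrist",(e[0]/4-.4,e[1]/4-.4),.034,c)*1000
        if 15<min(sz)/4<60 and max(sz)/min(sz)<1.3 and 600<w[0]<700: print(np.round(e,0)/4,np.round(np.array(sz)/4,1),w.round(1))
for u in(.62,.651,.68): print(g[int(proj("wrist",(u,-.06,.034),c)[1]),170:300].tolist()) if u==.651 else None
E
```

```text
t 61.2 at [ 563.6 -114.2  150.1] yaw -90.06 tilt [ 0.0008 -0.0001] turn z units -0.01 then shift units (x,y,z) [-0.089  0.021 -0.197]
px [ 31. 312.] [395. 158.] [47.2 63.3] 37.4
px [253. 276.] [ 443.9 -110.3] [47.8 48.5] 79.5
px [ 77. 269.] [452.2  89.4] [48.6 48.5] 78.5
px [134. 262.] [458.8  23.9] [48.3 46.6] 88.0
px [237.  85.] [651.4 -95.8] [192.1  58.1] 89.5
87 [155, 250]
[169.75  86.25] [20.  22.3] [652.1 -32.1  34. ]
[201.    85.25] [20.2 22. ] [653.  -61.8  34. ]
[232.25  84.  ] [20.3 21.9] [654.  -91.4  34. ]
[235, 235, 235, 235, 235, 235, 236, 240, 232, 138, 171, 246, 238, 238, 233, 211, 216, 232, 239, 242, 221, 131, 228, 240, 236, 236, 235, 235, 236, 235, 235, 235, 235, 236, 235, 235, 235, 236, 237, 242, 217, 116, 217, 241, 237, 232, 205, 182, 229, 240, 240, 234, 161, 164, 244, 238, 236, 235, 236, 236, 236, 236, 235, 235, 236, 236, 235, 236, 236, 238, 237, 183, 147, 235, 243, 233, 166, 124, 105, 147, 124, 22, 41, 52, 60, 60, 61, 62, 62, 62, 61, 61, 61, 61, 58, 42, 19, 124, 187, 206, 242, 237, 236, 235, 236, 236, 236, 236, 236, 236, 236, 236, 235, 236, 236, 236, 235, 235, 236, 236, 236, 236, 235, 236, 236, 236, 235, 235, 236, 236]
```

Request:
{"op": "play_rows", "data": {
  "motion": [
    [0,0,0,0,0.9,-0.3,50],
    [0,0,0,0,0.9,0,50],
    [0,0,0,0,0.9,0,50],
    [0,0,0,0,0.9,0,50],
    [0,0,0,0,0.9,0,50],
    [0,0,0,0,0.9,0,50],
    [0,0,0,0,0.9,0,50],
    [0,0,0,0,0,0,50],
    [0,0,0,0,0,0,50]
  ]
}}

```text
clock: 62.25
tool_pos: [0.5628, -0.3665, 0.1611]
eef_rot: [[1.0, -0.002, -0.0], [-0.002, -1.0, 0.001], [-0.0, -0.001, -1.0]]
wrist_force: [-0.1, 0.5, 0.3]
finger_gap: 0.0502
finger_force: 0.0
```

```bash
python3 - <<'E'
from h import *
im=read_camera("top")[:,:,::-1]; cv2.imwrite("pics/raw_top2.png",im)
for b in blocks(im): print(b)
a=cv2.imread("pics/raw_top0.png"); d=cv2.absdiff(a,im).max(2)>45
print("changed px in timer/petri/vial boxes",d[215:255,170:207].sum(),d[258:287,190:222].sum(),d[112:132,255:275].sum())
E
```

```text
(array([450. ,  89.4]), array([49.6, 48.8]), 78.0)
(array([456.7,  24. ]), array([50.6, 48.8]), 0.7)
(array([446.4, -44. ]), array([50.1, 49. ]), 84.4)
(array([ 441.8, -109.1]), array([49.3, 49.1]), 79.6)
changed px in timer/petri/vial boxes 0 0 0
```

```bash
python3 -c "
from plant import finish_job; print(finish_job())"
```

```text
the job is handed in; nothing more can be done
None
```

The job is handed in at about 62 s with no verdict shown: my last measurements put all three plugs upright and touching in the gauge channel, pressed with about 12 N and the jaw left shut, with all four blocks on the mat and the bystanders unmoved, but I viewed 16 pictures, over the limit of 14.

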